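Close up the tiffin warmer and set its dial

ROBOT

A 6-joint arm with a two-finger parallel gripper is mounted at the origin on the work surface. World frame = base frame: x ahead of the robot, y to its left, z up, the work surface at z = 0. Lengths are in mm, angles in rad, forces in N, time in s.
With the tool pointing down it reaches from about 350 to 1000 mm from the base axis. Payload 7.1 kg.
Tool frame: the origin (TCP) lies between the finger pads; the fingertips stand 17 mm ahead of it and the grasp point (between the pads) lies 2 mm behind it; z points along the fingers, y is the line along which they close (so a half turn about z gives the same grasp; the last joint's range is limited). The gripper opens to 85 mm and grips with 20 to 120 N. Pads are 22 mm wide; open, the fingers measure 114 mm over their backs; the gripper's body (76 mm by 85 mm) begins 54 mm behind the grasp point. The pads swing forward as they close: fully open they stand 13 mm farther back than shut.
Start: joints at [-1.144, 0.423, 1.63, -0, 1.089, -0.019], TCP at [269.502, -563.891, 211.819] pointing down, gripper open.
Joint ranges: [-3, 3], [-0.9, 2.11], [0.09, 2.58], [-1.31, 4.45], [0.11, 2.69], [-2.54, 2.54]. Speed limits (rad/s): [2.39, 2.39, 3.01, 3.14, 3.14, 3.14].

INTERFACE

Orientations are given as a rotation vector (axis times angle).
In Python, from rig import monitor, viewer, order gives the robot as it stands.
- The arm moves only by the tool arm_command, never from a script. Its argument "targets" is a list of rows, each a list of 7 numbers: the shift along the world's x, y, z in units of 0.3 m (1.0 is 0.3 m), then the turn, a rotation vector about the world's x, y, z in units of 180 degrees (1.0 is 180 degrees), then the closure, from -1 (fully open) to 1 (shut). A call has 1 to 5 rows; each row is the pose to reach, as a shift and turn from the pose commanded when the call began, turning the shorter way round; what a row does not reach only later rows make up. A row lasts 1/12 s, in which the tool goes at most 41.7 mm and 7.16 degrees, less where a joint would pass 70% of its speed; a pose out of reach is approached as far as the arm can. A call with a number of a shift or a turn outside -1 to 1 is refused whole. A call with a gripper value outside its range is refused whole. The fingers move at their own pace and stop on an object; "grip_force" is the grip in N (left out, the last holds). Time passes only in rows, so rows that repeat a pose let the fingers close. It gives the time, the measured TCP pose, the force, the opening and the grip force at its end, in the units of the state.
- monitor.observe(): the state, without advancing time (a new reading comes with each control period).
- viewer.read_camera(name): name is "side" or "top"; returns the picture (384x512x3 uint8, red, green, blue); there is no depth.
- viewer.calibration(name): a dict with "K" (3x3 intrinsics, pixels), "view" (4x4, takes a point from world to camera coordinates). Camera axes: x right, y down, z forward; pixel columns grow to the right and rows downward; lengths in mm; the calibration is good to about 2 mm. A picture is of the moment at which its call begins. calibration takes no time and is no camera call.
- order.hand_in(): hands the job in; it is judged then, once.
The state is a dict: "time": time; "joint_positions": joint angles; "qvel": joint speeds; "effort": joint torques, N m; "ee_pos": TCP position; "tool_rot": TCP orientation; "contact_force": force on the tool from outside, world axes, zero at the start; "torque": the same for the moment, N m; "finger_gap": finger opening in mm; "grasp_force": force on a finger pad.
Only numpy, scipy, OpenCV 4.12 (cv2) and the standard library are available. Lean on these libraries where they do the work, as an engineer would, in place of code of your own. Each camera call takes 0.05 s, during which the arm holds its last target. There are 200 camera calls.

TASK

Get the tiffin warmer ready: first slide the loose warming plate, with the tiffin standing on it, flush against the right side of the control unit, with no gap and their front edges in line. Then turn the dial knob on the unit's sloping panel until its pointer lines up with the raised steel index tab, which must stay where it is set. Keep the tiffin standing on the plate, leave the other things alone, and let go of everything.

Things in the scene. Friction and masses are not known exactly. Their poses are not given: they have to be found in the camera images.
- console: Control unit of a two-piece food warmer, fixed: a white wedge 170 mm deep (its x), 200 mm wide (y), 91 mm high at the back, yaw -0.25 to 0 rad. Origin: centre of its underside; x away from the robot, y left, z up. Its panel faces the robot and up: it rises at 25 degrees from level, from 30 mm height at the front edge, with the dial in its middle and nine thin flat ticks round it.
- console_front_corner (a point): Front (robot side) end of the foot of the control unit's right side (-y) face, at 15 mm height, on the face; axes as console. That face is flat, upright and 170 mm long: the warming plate belongs against it.
- console_rear_corner (a point): Rear end of the same face, 170 mm behind the front corner; axes as console.
- warm_plate: Loose white warming plate with steel top, 170 mm (x) by 240 mm (y) by 30 mm high, about 0.6 kg, on the counter right of the control unit, 20 to 75 mm away, askew and off line. Origin: centre of its underside; x away from the robot, y towards the control unit, z up. Black carry handle at its outer (-y) end. Slides on the counter, the tiffin on it (friction about 5 to 10 N).
- plate_handle (a point): Middle of the plate's handle bar, 75 mm above the counter, 100 mm from the plate's centre towards its outer (-y) end; axes as warm_plate. The bar is level, along the plate's x, 112 mm long, 14 mm thick, 14 mm high, its top 82 mm above the counter, on two posts 100 mm apart, 38 mm free under it.
- plate_front_corner (a point): Front end of the plate's inner (+y) side face, at 15 mm height; axes as warm_plate. With the plate in place it coincides with console_front_corner.
- plate_rear_corner (a point): Rear end of the same face, 170 mm behind the front corner; with the plate in place it coincides with console_rear_corner.
- tiffin: Closed stainless steel tiffin of three stacked tiers with side clips and a wire bail, 110 mm across, 153 mm high, about 0.35 kg, standing loose on the warming plate, about 42 mm from its centre towards the control unit. Origin: centre of its underside. It rides along on the plate.
- knob_grip (a point): Point on the black dial knob's axis, 34 mm out from the panel: the height to grip. z: out of the panel along the axis (25 degrees from vertical, leaning to the robot); x: along the grip bar towards the pointer. Skirt 60 mm across, 8 mm high; the upright grip bar on it is 56 mm long, 14 mm thick, from 8 to 44 mm out from the panel.
- pointer (a point): The pointer of the knob: end of the white line and small nose on the skirt at one end of the grip bar; 36 mm from the knob's axis, 8 mm out from the panel, turns with the knob.
- index_mark (a point): Inner end of the index mark, 36 mm from the knob's axis, 8 mm out from the panel: the one raised steel tab at the dial's rim, 16 mm long (radially), 8 mm wide, 8 mm high, on a flat black disc 100 mm across. Preset and stiff; must stay where it is. When the dial is right, pointer coincides with it.
- knob (a joint): Angle of the knob (rad), 0 to 3.2, growing clockwise as seen looking at the panel. At 0 the pointer is at the dial's lower left, 2.2 rad anticlockwise from straight up the panel. It turns with 0.06 N m of friction, without spring or clicks, and stays where it is left.
- index_tab (a joint): Angle of the index tab on the same scale: the pointer is on the mark when knob equals it.
- teacup: White ceramic teacup, 80 mm across the rim, 60 mm high, standing in front of the control unit, to its left. Origin: centre of its underside. Leave alone.
- colander: Red plastic colander, bowl 220 mm across, 95 mm high, left of the control unit. Origin: centre of its underside. Leave alone.
- tumbler: Stainless steel tumbler, 68 mm across, 90 mm high, standing on the round board at the right. Origin: centre of its underside. Leave alone.
- spice_jar: Terracotta jar with steel cap, 60 mm across, 100 mm high, standing in front of the control unit. Origin: centre of its underside. Leave alone.
There are look-alikes about, which are no part of the job. Leave any green or pink look-alike of the tiffin alone.

How it is judged:
By the outcome, as a careful person would: the job done as asked, in the order asked, and still so for the second after the job is handed in, with the robot touching nothing.
It also fails if it takes over 64 s, if anything falls off the work surface, if the arm or the gripper's body presses on something with over 40 N, if the wrist force passes 120 N, or if a joint passes its speed limit or range.

## Working session

There is one attempt and no reset: what is moved stays moved. The work goes in short steps, Python scripts to look and compute and a tool call to move; the robot and the scene stay as the last step left them, time stands still between calls to the robot, and variables do not carry over. Pictures are saved under pics/ and viewed, at most 10 in all, crops included, and the job is handed in when it is done.

Besides the shell and the picture viewer there is one more tool, called after "Request:" as a command line: name --pt "numbers of a row" for each row, then --argument value for the rest. arm_command: Moves the arm, as the interface text tells. Its arguments: {"type":"object","properties":{"targets":{"type":"array"},"grip_force":{"type":"number"}},"required":["targets"]}

```bash
mkdir -p pics; python3 - <<'E'
from rig import monitor, viewer
import cv2, numpy as np
s=monitor.observe(); print(s['time'],s['ee_pos'],s['tool_rot'],s['finger_gap'])
for n in("side","top"):
    im=viewer.read_camera(n)[:,:,::-1]; cv2.imwrite(f'pics/{n}_raw0.png',im)
    cv2.imwrite(f'pics/{n}0.png',cv2.resize(im,(800,600),interpolation=cv2.INTER_CUBIC))
    c=viewer.calibration(n); print(n,np.round(c['K'],1).tolist(),np.round(c['view'],4).tolist())
E
```

```text
0.0 [ 269.28134607 -563.37346318  211.01813525] [-3.06235852e+00 -6.94205297e-01  4.74092108e-04] 85.48078506917197
side [[486.0, 0.0, 249.6], [0.0, 486.0, 190.2], [0.0, 0.0, 1.0]] [[-0.41, -0.9121, 0.0045, 237.2707], [-0.6785, 0.3017, -0.6698, 459.0786], [0.6095, -0.2777, -0.7426, 1590.7324], [0.0, 0.0, 0.0, 1.0]]
top [[498.5, 0.0, 256.0], [0.0, 498.5, 191.9], [0.0, 0.0, 1.0]] [[0.0286, -0.9993, 0.0223, -34.0663], [-0.9919, -0.0311, -0.123, 570.1332], [0.1236, -0.0186, -0.9922, 1823.6704], [0.0, 0.0, 0.0, 1.0]]
```

View pics/side0.png

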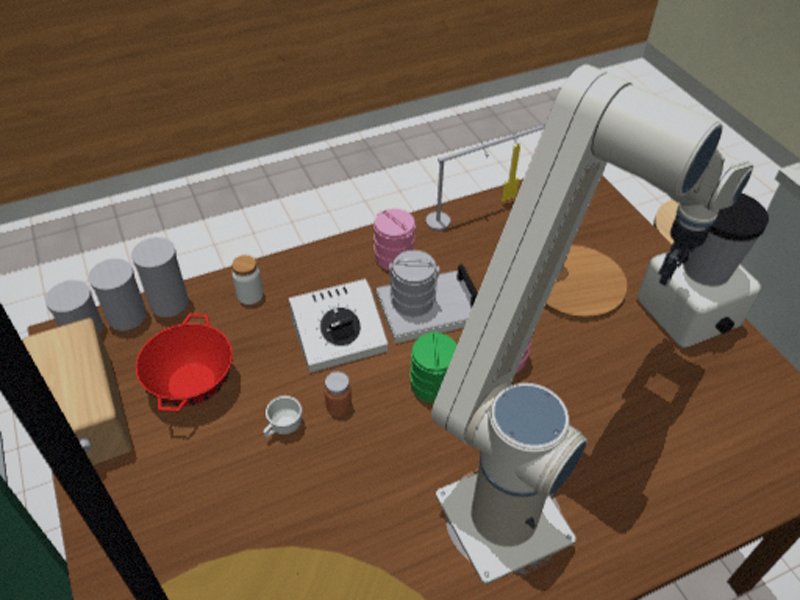

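View pics/top0.png

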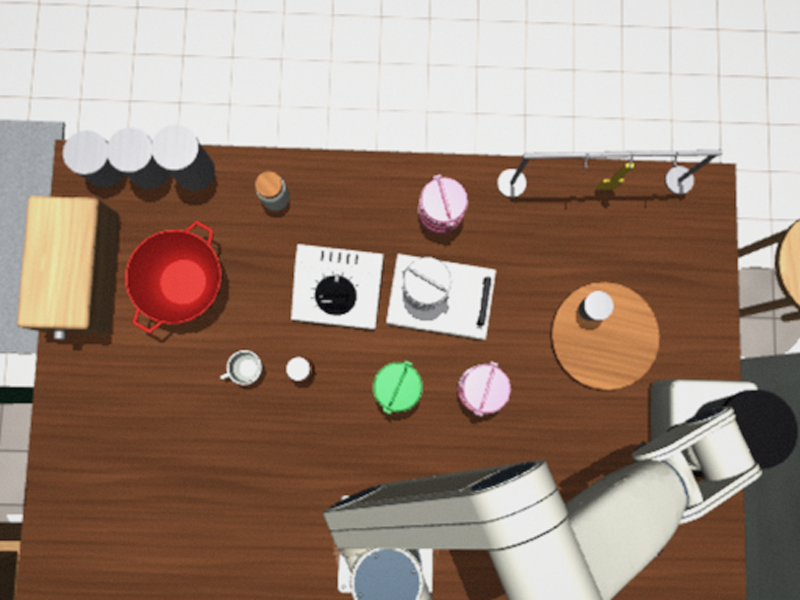

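The loose plate with the steel tiffin is at top view (440,297), tiffin at (427,283). The console is at (337,287). The look-alikes are pink at (442,205) and (484,390), and green at (398,388). Only the steel one stands on the white plate, so it fits the description. I'll confirm in enlarged crops.

```bash
python3 - <<'E'
import cv2
a=cv2.imread('pics/top_raw0.png')[150:225,180:325]; cv2.imwrite('pics/topc0.png',cv2.resize(a,None,fx=5.5,fy=5.5,interpolation=cv2.INTER_CUBIC))
a=cv2.imread('pics/side_raw0.png')[150:240,180:312]; cv2.imwrite('pics/sidec0.png',cv2.resize(a,None,fx=6,fy=6,interpolation=cv2.INTER_CUBIC))
E
```

```text
(no output)
```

View pics/topc0.png

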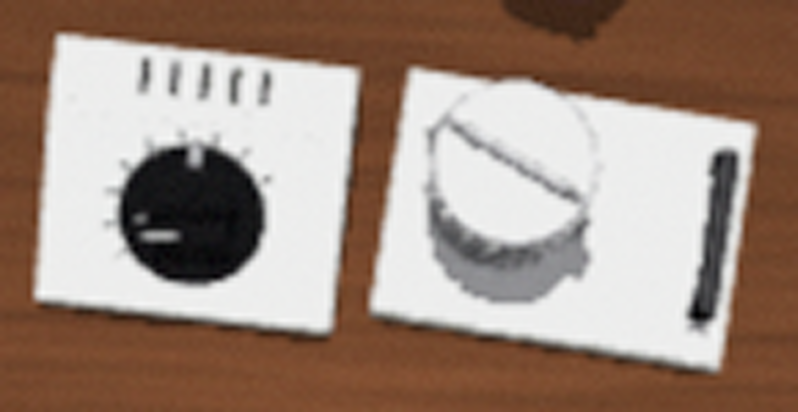

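View pics/sidec0.png

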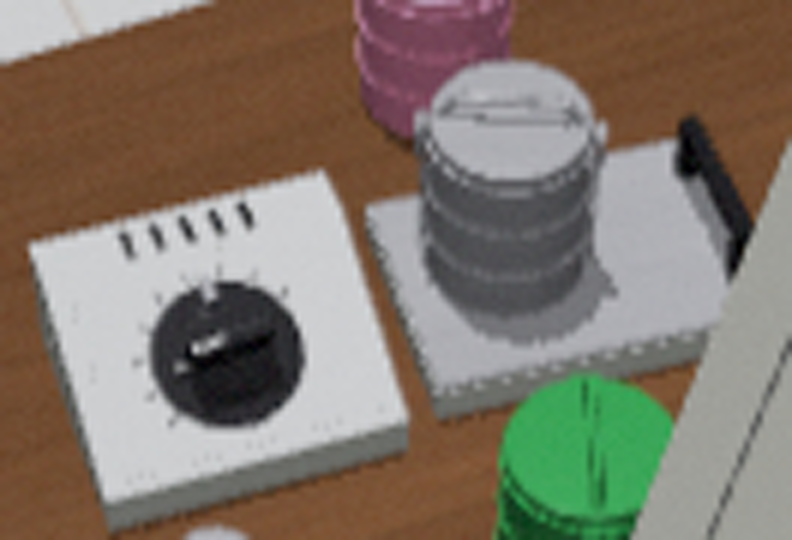

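The crops confirm it: the steel tiffin is on the plate at top crop (515,165), and the black handle is at (715,240). The pointer nose is at about (140,217), the tab at (195,155) and the dial centre at (193,215). Now I'll fit the poses.

```bash
cat > h.py <<'E'
import numpy as np
from rig import viewer
from scipy.optimize import least_squares
from scipy.spatial.transform import Rotation as R
C={n:viewer.calibration(n) for n in("side","top")}
def proj(n,p):
    q=C[n]['K']@((np.array(C[n]['view'])@np.append(p,1))[:3]); return q[:2]/q[2]
def raw(p,off,f): return (np.array(p)+.5)/f-.5+off
def place(pose,p):
    x,y,a=pose; c,s=np.cos(a),np.sin(a); return np.array([x+c*p[0]-s*p[1],y+s*p[0]+c*p[1],p[2]])
t=np.radians(25); UP=np.array([np.cos(t),0,np.sin(t)]); N=np.array([-np.sin(t),0,np.cos(t)]); RT=np.array([0,-1,0])
def dial(cx,th,r,h): # console frame
    c=np.array([cx,0,30+(cx+85)*np.tan(t)]); return c+r*(np.cos(th)*UP+np.sin(th)*RT)+h*N
def fit(obs,model,x0):
    f=lambda v:np.concatenate([proj(n,model(v,k))-p for n,k,p in obs])
    r=least_squares(f,x0,loss='soft_l1',x_scale=np.maximum(np.abs(x0),.1)); return r.x,f(r.x).reshape(-1,2)
E
cat > a.py <<'E'
from h import *
T=lambda x,y:raw((x,y),(180,150),5.5)
S=lambda x,y:raw((x,y),(180,150),6)
cons=[("top",(85,100,91),T(57,34)),("top",(85,-100,91),T(359,68)),("top",(-85,-100,30),T(331,328)),("top",(-85,100,30),T(37,298)),
("side",(-85,100,30),S(110,502)),("side",(-85,-100,30),S(408,420)),("side",(-85,-100,0),S(408,452)),("side",(85,-100,91),S(323,170)),("side",(85,100,91),S(30,243))]
c,res=fit(cons,lambda v,k:place(v,k),[750,50,-.1]); print('console',c.round(3)); print(res.round(1).tolist())
pl=[("top",(85,120,30),T(410,68)),("top",(85,-120,30),T(756,125)),("top",(-85,-120,30),T(720,362)),("top",(-85,120,30),T(370,312)),
("side",(85,120,30),S(366,207)),("side",(-85,120,30),S(433,388)),("side",(-85,120,0),S(440,420)),
("top",(56,-100,82),T(726,153)),("top",(-56,-100,82),T(702,320))]
p,res=fit(pl,lambda v,k:place(v,k),[750,-200,-.15]); print('plate',p.round(3)); print(res.round(1).tolist())
di=[("top",'d',T(192,213)),("top",'p',T(140,217)),("top",'t',T(195,155)),("side",'t',S(208,292)),("side",'p',S(180,368))]
def m(v,k):
    return place(c,{'d':lambda:dial(v[0],0,0,0),'p':lambda:dial(v[0],v[1],36,8),'t':lambda:dial(v[0],v[2],44,8)}[k]())
d,res=fit(di,m,[-20,-1.5,0]); print('dial',d.round(3),'knob,tab',d[1:]+2.2); print(res.round(1).tolist())
hd=place(p,(0,-100,75)); print('handle',hd)
fc=place(c,(-85,-100,15)); target_center=place(c,(0,-220,0)); print('target plate',target_center, 'handle tgt',place((*target_center[:2],c[2]),(0,-100,75)))
print('plate in cons frame', R.from_euler('z',-c[2]).apply(np.append(p[:2]-target_center[:2],0)), p[2]-c[2])
E
python3 a.py
```

```text
console [ 5.95175e+02  1.34964e+02 -8.10000e-02]
[[0.1, 0.2], [-0.1, 0.2], [-0.2, 0.6], [-0.2, 0.1], [-0.6, -0.3], [0.2, -0.5], [0.2, -1.0], [0.1, -0.2], [-0.2, 0.1]]
plate [ 5.84185e+02 -1.13619e+02 -1.32000e-01]
[[-0.2, 0.2], [-0.3, 0.1], [-0.4, 1.5], [-0.3, 0.2], [-0.2, -0.6], [0.7, 0.2], [-0.6, -0.3], [0.7, -0.4], [0.5, -0.7]]
dial [-20.548  -1.657  -0.025] knob,tab [0.54331592 2.17493371]
[[-0.0, 0.4], [-0.6, 0.1], [-0.1, 0.1], [-0.1, -0.9], [-0.7, 0.2]]
handle [ 570.99008018 -212.74511766   75.        ]
target plate [577.39062649 -84.31611878   0.        ] handle tgt [ 569.3067023  -183.98883405   75.        ]
plate in cons frame [  9.14112788 -28.65820021   0.        ] -0.05140887416035132
```

Request:
arm_command --pt "0.08 0.09 0 0 0 -0.037 -1" --pt "0.17 0.19 0 0 0 -0.074 -1" --pt "0.26 0.29 0 0 0 -0.11 -1" --pt "0.35 0.39 0 0 0 -0.147 -1" --pt "0.43 0.49 0 0 0 -0.184 -1"

```text
time: 0.52
ee_pos: [399.5, -415.3, 211.5]
tool_rot: [-3.134, 0.217, 0.0]
contact_force: [1.0, -0.1, -0.3]
finger_gap: 85.5
grasp_force: 0.0
```

Request:
arm_command --pt "0.09 0.107 0 0 0 0 -1" --pt "0.18 0.214 0 0 0 0 -1" --pt "0.27 0.321 0 0 0 0 -1" --pt "0.36 0.428 0 0 0 0 -1" --pt "0.45 0.535 0 0 0 0 -1"

```text
time: 0.93
ee_pos: [533.4, -255.6, 211.6]
tool_rot: [-3.135, 0.208, 0.001]
contact_force: [0.7, -0.7, 0.2]
finger_gap: 85.7
grasp_force: 0.0
```

Request:
arm_command --pt "0.06 0.07 -0.02 0 0 0.001 -1" --pt "0.12 0.14 -0.06 0 0 0.002 -1" --pt "0.12 0.14 -0.12 0 0 0.002 -1" --pt "0.12 0.14 -0.18 0 0 0.002 -1" --pt "0.12 0.14 -0.18 0 0 0.002 -1"

```text
time: 1.35
ee_pos: [566.4, -213.7, 154.1]
tool_rot: [-3.133, 0.195, 0.01]
contact_force: [-1.2, 0.2, -0.9]
finger_gap: 85.1
grasp_force: 0.0
```

```bash
cat > look.py <<'E'
import sys,cv2
from rig import monitor,viewer
k=sys.argv[1]; 
s=monitor.observe(); print(s['time'],s['ee_pos'].round(1),s['tool_rot'].round(4),s['contact_force'].round(1),s['joint_positions'].round(2))
a=viewer.read_camera("top")[:,:,::-1]; cv2.imwrite(f'pics/top_raw{k}.png',a)
b=viewer.read_camera("side")[:,:,::-1]; cv2.imwrite(f'pics/side_raw{k}.png',b)
r=lambda i:cv2.resize(i,None,fx=4,fy=4,interpolation=cv2.INTER_CUBIC)
import numpy as np
cv2.imwrite(f'pics/c{k}.png',np.vstack([r(a[150:225,180:325]),r(b[150:225,180:325])]))
E
python3 look.py 1
```

```text
1.35 [ 566.4 -213.7  154.1] [-3.1334  0.1954  0.0099] [-1.2  0.2 -0.9] [-0.38  0.47  1.71 -0.    0.97  1.31]
```

View pics/c1.png

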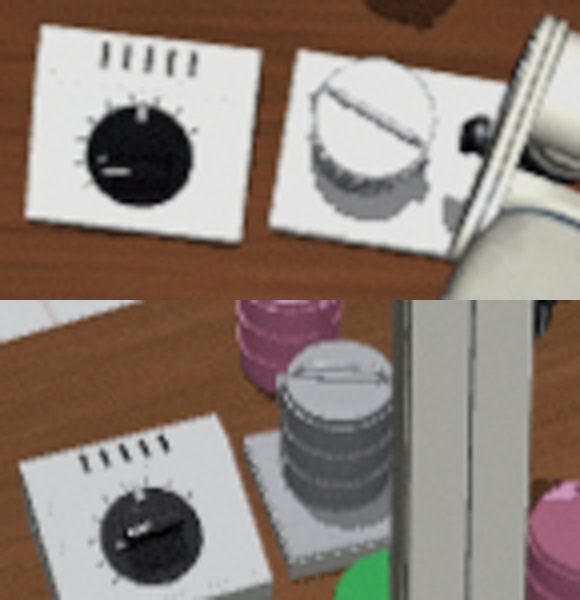

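Request:
arm_command --pt "0.005 0.005 -0.07 0 0 0.002 -1" --pt "0.005 0.005 -0.14 0 0 0.002 -1" --pt "0.005 0.005 -0.21 0 0 0.002 -1" --pt "0.005 0.005 -0.275 0 0 0.002 -1" --pt "0.005 0.005 -0.275 0 0 0.002 -1"

```text
time: 1.87
ee_pos: [568.3, -213.8, 73.2]
tool_rot: [-3.135, 0.189, 0.006]
contact_force: [-1.0, -0.1, 0.1]
finger_gap: 85.7
grasp_force: 0.0
```

Request:
arm_command --pt "0 0 0 0 0 0 0.3" --pt "0 0 0 0 0 0 0.6" --pt "0 0 0 0 0 0 1" --pt "0 0 0 0 0 0 1" --pt "0 0 0 0 0 0 1" --grip_force 50

```text
time: 2.28
ee_pos: [570.8, -214.3, 76.6]
tool_rot: [3.135, -0.188, 0.003]
contact_force: [0.7, 0.5, 0.3]
finger_gap: 25.4
grasp_force: 0.0
```

Request:
arm_command --pt "0 0 0 0 0 0 1" --pt "0 0 0 0 0 0 1" --pt "0 0 0 0 0 0 1"

```text
time: 2.53
ee_pos: [570.2, -213.9, 75.5]
tool_rot: [3.136, -0.188, 0.0]
contact_force: [-0.2, 0.6, -0.2]
finger_gap: 0.2
grasp_force: 0.0
```

```bash
python3 look.py 2
```

```text
2.5333 [ 570.2 -213.9   75.5] [ 3.1359e+00 -1.8780e-01  3.0000e-04] [-0.2  0.6 -0.2] [-0.38  0.58  1.74  0.    0.82  1.31]
```

View pics/c2.png

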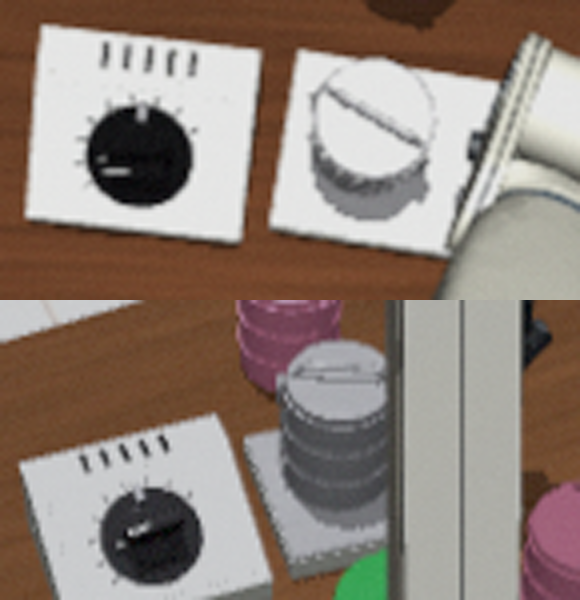

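```bash
python3 - <<'E'
from h import *
import cv2
p=(584.185,-113.6,-.132)
for q in [(56,-100,82),(-56,-100,82),(85,-120,30),(0,-100,75)]:
    w=place(p,q); print(q,w.round(0),proj('side',w).round(1),proj('top',w).round(1))
for z in (58,75,150,250):print(z,proj('side',(570,-214,z)).round(1),proj('top',(570,-214,z)).round(1))
from rig import monitor; s=monitor.observe(); print(s['finger_gap'],s['grasp_force'],s['joint_positions'],s['ee_pos'])
a=cv2.imread('pics/side_raw0.png')[130:230,260:330]; b=cv2.imread('pics/side_raw2.png')[130:230,260:330]
cv2.imwrite('pics/cmp.png',cv2.resize(np.hstack([a,b]),None,fx=5.7,fy=5.7,interpolation=cv2.INTER_CUBIC))
E
```

```text
(56, -100, 82) [ 627. -220.   82.] [294.3 168.6] [312.2 177. ]
(-56, -100, 82) [ 516. -205.   82.] [304.2 188.2] [307.7 207.1]
(85, -120, 30) [ 653. -244.   30.] [295.5 171.7] [316.7 172.4]
(0, -100, 75) [ 571. -213.   75.] [299.1 179.4] [309.7 192.2]
58 [299.1 182.4] [309.5 193.1]
75 [299.5 179.5] [310.1 192.5]
150 [301.  166.3] [312.9 189.9]
250 [303.2 147.3] [317.  186.1]
-0.3866600317659137 0.0 [-3.78572369e-01  5.78483287e-01  1.74498660e+00  1.10079731e-06
  8.18177264e-01  1.31187126e+00] [ 570.08425653 -213.94864849   75.34115439]
```

View pics/cmp.png

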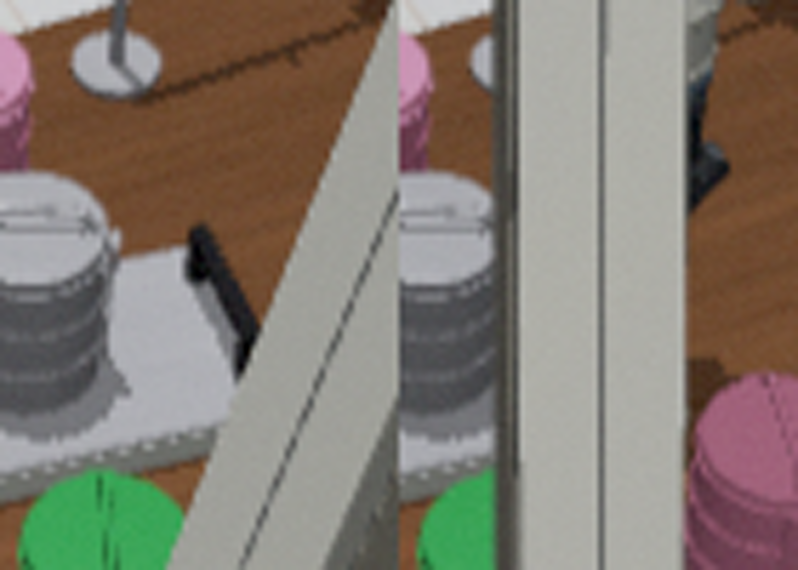

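The gap reads about 0 with no pad force, so the bar may not be held. I'll do a small test tug toward the console.

Request:
arm_command --pt "0.0 0.01 0 0 0 0 1" --pt "0.0 0.02 0 0 0 0 1" --pt "0.0 0.03 0 0 0 0 1" --pt "0.0 0.03 0 0 0 0 1"

```text
time: 2.97
ee_pos: [570.0, -204.2, 75.2]
tool_rot: [-3.136, 0.187, 0.001]
contact_force: [-0.1, 0.3, -0.5]
finger_gap: -0.2
grasp_force: 0.0
```

```bash
python3 look.py 3; python3 - <<'E'
import cv2,numpy as np
from rig import monitor
a=cv2.imread('pics/top_raw2.png');b=cv2.imread('pics/top_raw3.png')
# shift of plate's inner edge: brightness profile rows 185-200, cols 240-256
for r in (170,180,190,200):
    for im in(a,b): print(r,im[r,240:262].mean(1).astype(int).tolist())
print(monitor.observe()['finger_gap'],monitor.observe()['grasp_force'])
E
```

```text
2.9667 [ 570.  -204.2   75.2] [-3.1358e+00  1.8700e-01  7.0000e-04] [-0.1  0.3 -0.5] [-0.36  0.57  1.75  0.    0.81  1.33]
170 [229, 229, 229, 215, 148, 53, 64, 64, 67, 67, 63, 65, 89, 175, 228, 229, 229, 229, 228, 229, 212, 186]
170 [228, 228, 229, 213, 146, 54, 67, 66, 67, 66, 67, 67, 86, 178, 227, 229, 229, 229, 228, 229, 212, 187]
180 [229, 228, 213, 143, 58, 68, 66, 65, 67, 69, 63, 162, 224, 229, 229, 230, 229, 222, 195, 208, 229, 229]
180 [229, 229, 213, 143, 52, 66, 67, 66, 66, 67, 64, 162, 224, 229, 228, 229, 229, 223, 196, 210, 230, 229]
190 [230, 206, 123, 52, 66, 68, 69, 68, 68, 131, 206, 229, 228, 229, 229, 228, 229, 197, 114, 83, 97, 102]
190 [229, 209, 126, 54, 66, 72, 67, 69, 70, 132, 208, 229, 229, 229, 229, 229, 229, 197, 115, 82, 96, 101]
200 [198, 118, 79, 74, 79, 74, 75, 90, 177, 227, 229, 229, 229, 229, 228, 228, 229, 228, 229, 228, 219, 174]
200 [197, 119, 75, 76, 78, 78, 74, 89, 180, 227, 229, 229, 230, 228, 228, 230, 230, 230, 228, 229, 219, 175]
0.1660240794709257 0.0
```

```bash
python3 - <<'E'
from h import *
import cv2
P=np.array([269.3,-563.4,211.]); y=np.array([np.cos(-1.125),np.sin(-1.125),0])
for d in(-50,0,50):
    for z in(17,0,-54,-150): print(d,z,((proj('side',P+y*d-[0,0,z]))).round(1))
a=cv2.imread('pics/side_raw0.png')[95:205,385:505]
cv2.imwrite('pics/grip0.png',cv2.resize(a,None,fx=5,fy=5,interpolation=cv2.INTER_CUBIC))
E
```

```text
-50 17 [419.7 191.5]
-50 0 [420.9 188.3]
-50 -54 [425.1 177.8]
-50 -150 [432.9 158. ]
0 17 [426.1 183.7]
0 0 [427.4 180.5]
0 -54 [431.6 170. ]
0 -150 [439.6 150.1]
50 17 [432.3 176.1]
50 0 [433.6 172.9]
50 -54 [437.9 162.4]
50 -150 [446.1 142.5]
```

View pics/grip0.png

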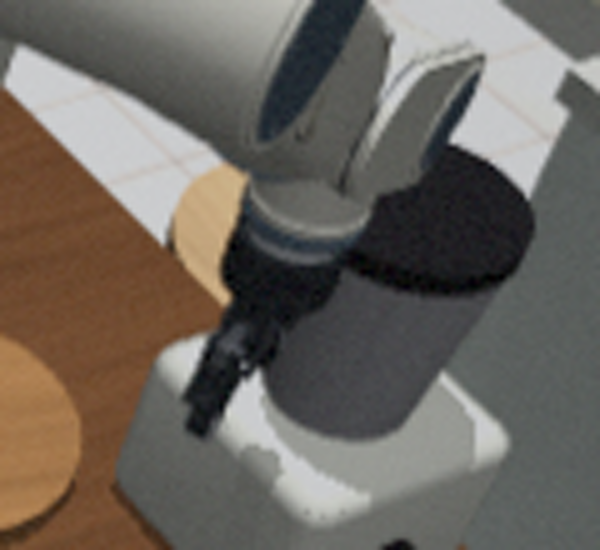

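The tip in the first side frame, raw about (425,181), sits around 30 mm higher than the model expects. The fingers may have closed above the bar, so I'll check the true height by touching the bare plate beside it.

Request:
arm_command --pt "0.0 0.03 0 0 0 0 1" --pt "0.0 0.057 0 0 0 0 1" --pt "0.0 0.057 -0.02 0 0 0 1" --pt "0.0 0.057 -0.05 0 0 0 1" --pt "0.0 0.057 -0.07 0 0 0 1"

```text
time: 3.48
ee_pos: [569.8, -187.5, 53.2]
tool_rot: [-3.136, 0.187, 0.001]
contact_force: [-1.0, -0.1, -0.0]
finger_gap: -0.0
grasp_force: 0.0
```

Request:
arm_command --pt "0 0 -0.01 0 0 0 1" --pt "0 0 -0.02 0 0 0 1" --pt "0 0 -0.03 0 0 0 1" --pt "0 0 -0.03 0 0 0 1"

```text
time: 3.82
ee_pos: [569.8, -187.9, 44.6]
tool_rot: [-3.136, 0.188, 0.001]
contact_force: [-0.1, 0.1, -0.6]
finger_gap: 0.1
grasp_force: 0.0
```

Request:
arm_command --pt "0 0 -0.01 0 0 0 1" --pt "0 0 -0.02 0 0 0 1" --pt "0 0 -0.03 0 0 0 1" --pt "0 0 -0.03 0 0 0 1"

```text
time: 4.15
ee_pos: [569.8, -187.8, 35.8]
tool_rot: [-3.136, 0.188, 0.001]
contact_force: [-0.5, 0.1, 0.6]
finger_gap: 0.0
grasp_force: 0.0
```

Request:
arm_command --pt "0 0 -0.01 0 0 0 1" --pt "0 0 -0.02 0 0 0 1" --pt "0 0 -0.02 0 0 0 1"

```text
time: 4.4
ee_pos: [569.7, -187.7, 29.7]
tool_rot: [-3.136, 0.188, 0.001]
contact_force: [-0.9, -0.9, -0.2]
finger_gap: 0.2
grasp_force: 0.0
```

Request:
arm_command --pt "0 0 -0.01 0 0 0 1" --pt "0 0 -0.02 0 0 0 1" --pt "0 0 -0.02 0 0 0 1"

```text
time: 4.65
ee_pos: [569.7, -187.7, 23.7]
tool_rot: [-3.136, 0.188, 0.001]
contact_force: [0.2, 0.2, 0.1]
finger_gap: 0.1
grasp_force: 0.0
```

```bash
python3 - <<'E'
from h import *
import cv2
from rig import monitor
s=monitor.observe(); print(s['ee_pos'],s['contact_force'],s['effort'].round(1))
cv2.imwrite('pics/top_raw4.png',viewer.read_camera('top')[:,:,::-1]);cv2.imwrite('pics/side_raw4.png',viewer.read_camera('side')[:,:,::-1])
for n in('top','side'):
    print(n,[proj(n,(570,-188,z)).round(0).tolist() for z in (10,100,200)])
    g=cv2.cvtColor(cv2.imread(f'pics/{n}_raw4.png'),cv2.COLOR_BGR2GRAY)
    x0,y0=(280,165) if n=='top' else (265,140)
    for r in range(y0,y0+55,2): print(r,''.join(' .:-=+*#%@'[::-1][min(9,v//26)] for v in g[r,x0:x0+75]))
E
```

```text
[ 569.73919824 -187.73090613   23.69933809] [0.21453394 0.17895467 0.08631982] [ -0.  -59.4 -18.9   0.   -0.1   0. ]
top [[301.0, 194.0], [304.0, 191.0], [307.0, 188.0]]
165 ##################*+-:=-:-+=+*#################################*###########
167 .:-:---=**########*-:--:-=::::--=+*###############*####****#*****#####*####
169 ....:.........::==:::--:-:......:::--=+*###################################
171 .....::........:==-:-=:--............::::-=+**##*##**###*#*####**#*#**####*
173 ..............:++-:--:::...................:::-=+***+**##*#****************
175 ..............-*=::--.::........................::==:-+=+****************#*
177 .............-=--:-=:::..........................:+=:--:-##################
179 ............:=+=::=-::...........................-+-:--:=##################
181 ...........:=*+-:==::...........................:*=:-=:-*##################
183 -:::....:..-+*-.--:::...........................=*-:-=:-############*######
185 :-+++-:.-+**#=::--::::.........................-#=::=-:+###########*######*
187 .....:-..:=#+-.-=::---:::::...................
[... 2903 characters left out ...]
------------+--------------**************##**************#*=
180 ******+*###*#=-------------+-------------:+*****#***********************#%+
182 +++**#######*+-------------==---:--------:+**##*******************#******##
184 ****########*+-------------==------------:+***************#**************##
186 **##*#######**-------------==------------:+*******************************#
188 ********####+*-:-----------=+------------:*********************************
190 *#***#######+*--------------+------------:+********************************
192 ***#########+*-:-::---------+-------------+#*******************************
194 ***#*****###*#-:------------+------------:*##******************************
```

Request:
arm_command --pt "0 0 -0.01 0 0 0 1" --pt "0 0 -0.02 0 0 0 1" --pt "0 0 -0.02 0 0 0 1"

```text
time: 5.0
ee_pos: [570.7, -188.4, 21.9]
tool_rot: [3.135, -0.188, 0.002]
contact_force: [-12.3, 3.6, 34.3]
finger_gap: -0.4
grasp_force: 15.3
```

Request:
arm_command --pt "0 0 -0.007 0 0 0 1" --pt "0 0 -0.014 0 0 0 1" --pt "0 0 -0.014 0 0 0 1"

```text
time: 5.25
ee_pos: [570.9, -188.5, 21.3]
tool_rot: [3.135, -0.188, 0.003]
contact_force: [-24.6, 8.3, 68.6]
finger_gap: -0.2
grasp_force: 31.0
```

Contact was on the pads (the fingertips on the plate top) at reported z of about 22.5. The tool stands about 24.5 mm higher than its reading suggests. I'll back off and regrasp lower.

Request:
arm_command --pt "0 0 0.07 0 0 0 1" --pt "0 0 0.14 0 0 0 1" --pt "0 0 0.21 0 0 0 1" --pt "0 0 0.29 0 0 0 1" --pt "0.003 -0.04 0.3 0 0 0 0"

```text
time: 5.67
ee_pos: [573.1, -199.5, 108.1]
tool_rot: [3.135, -0.186, 0.008]
contact_force: [0.7, -0.2, 0.7]
finger_gap: 10.8
grasp_force: 0.0
```

Request:
arm_command --pt "0 -0.045 0 0 0 -0.003 -1" --pt "0 -0.045 0 0 0 -0.003 -1" --pt "0 -0.045 0 0 0 -0.003 -1" --pt "0 -0.045 0 0 0 -0.003 -1" --pt "0 -0.045 0 0 0 -0.003 -1"

```text
time: 6.08
ee_pos: [570.1, -213.0, 102.8]
tool_rot: [-3.134, 0.203, 0.004]
contact_force: [-0.6, -0.9, 0.4]
finger_gap: 72.1
grasp_force: 0.0
```

Request:
arm_command --pt "0 0 0 0 0 0 -1" --pt "0 0 -0.06 0 0 0 -1" --pt "0 0 -0.12 0 0 0 -1" --pt "0 0 -0.186 0 0 0 -1" --pt "0 0 -0.186 0 0 0 -1"

```text
time: 6.5
ee_pos: [568.4, -212.0, 44.7]
tool_rot: [-3.133, 0.202, 0.01]
contact_force: [-0.8, 0.8, 0.3]
finger_gap: 85.9
grasp_force: 0.0
```

Request:
arm_command --pt "0 0 0 0 0 0 0.3" --pt "0 0 0 0 0 0 0.6" --pt "0 0 0 0 0 0 1" --pt "0 0 0 0 0 0 1" --pt "0 0 0 0 0 0 1"

```text
time: 6.92
ee_pos: [571.6, -213.6, 49.3]
tool_rot: [3.135, -0.203, 0.002]
contact_force: [0.7, -0.7, 0.3]
finger_gap: 25.2
grasp_force: 0.0
```

Request:
arm_command --pt "0 0 0 0 0 0 1" --pt "0 0 0 0 0 0 1"

```text
time: 7.08
ee_pos: [571.5, -213.2, 49.3]
tool_rot: [-3.135, 0.203, -0.002]
contact_force: [-0.6, 2.2, 5.0]
finger_gap: 12.7
grasp_force: 50.2
```

Request:
arm_command --pt "-0.0005 0.005 0 0 0 0.001 1" --pt "-0.001 0.012 0 0 0 0.003 1" --pt "-0.002 0.02 0 0 0 0.005 1" --pt "-0.003 0.029 0 0 0 0.007 1" --pt "-0.004 0.038 0 0 0 0.009 1"

```text
time: 7.5
ee_pos: [571.6, -203.7, 49.3]
tool_rot: [3.135, -0.159, 0.007]
contact_force: [2.5, -6.1, 1.3]
finger_gap: 12.7
grasp_force: 49.7
```

Request:
arm_command --pt "-0.001 0.009 0 0 0 0.002 1" --pt "-0.002 0.018 0 0 0 0.004 1" --pt "-0.003 0.028 0 0 0 0.006 1" --pt "-0.003 0.036 0 0 0 0.007 1" --pt "-0.003 0.038 0 0 0 0.0073 1"

```text
time: 7.92
ee_pos: [570.6, -192.1, 49.3]
tool_rot: [3.137, -0.122, 0.006]
contact_force: [1.7, -6.2, 0.5]
finger_gap: 12.6
grasp_force: 49.7
```

```bash
python3 look.py 5; cat > gap.py <<'E'
# sub-pixel edges in the top view: console/plate inner edges and front edges, in raw pixels
import sys,cv2,numpy as np
g=cv2.GaussianBlur(cv2.cvtColor(cv2.imread(f'pics/top_raw{sys.argv[1]}.png'),cv2.COLOR_BGR2GRAY),(1,1),0).astype(float)
for r in range(168,206,4):
    v=g[r,232:262]; lo=np.where(v<150)[0]
    print(r,v.astype(int).tolist())
E
python3 gap.py 5
python3 - <<'E'
import cv2
a=cv2.imread('pics/top_raw5.png')[155:220,215:285]; cv2.imwrite('pics/t5.png',cv2.resize(a,None,fx=9,fy=9,interpolation=cv2.INTER_CUBIC))
E
```

```text
7.9167 [ 570.6 -192.1   49.3] [ 3.1368 -0.1224  0.0062] [ 1.7 -6.2  0.5] [-0.34  0.61  1.77 -0.    0.76  1.31]
168 [231, 229, 229, 230, 230, 230, 232, 230, 228, 230, 229, 232, 182, 64, 94, 176, 227, 230, 232, 230, 230, 230, 230, 229, 230, 230, 226, 215, 219, 222]
172 [229, 230, 230, 230, 230, 231, 230, 231, 232, 230, 230, 207, 127, 56, 143, 213, 231, 229, 229, 230, 229, 218, 198, 205, 223, 231, 231, 231, 230, 230]
176 [232, 231, 229, 230, 231, 228, 228, 229, 229, 230, 229, 184, 65, 90, 177, 227, 229, 230, 200, 124, 114, 191, 222, 204, 163, 119, 151, 191, 211, 212]
180 [230, 230, 231, 230, 231, 231, 231, 231, 230, 229, 216, 146, 58, 149, 217, 229, 230, 230, 225, 204, 207, 230, 231, 231, 230, 230, 230, 229, 229, 222]
184 [230, 231, 230, 230, 230, 230, 230, 230, 230, 230, 188, 84, 92, 178, 226, 230, 230, 231, 230, 221, 206, 221, 230, 231, 231, 229, 230, 231, 230, 230]
188 [230, 230, 231, 230, 230, 228, 230, 229, 230, 216, 146, 64, 149, 216, 230, 230, 230, 229, 229, 195, 169, 176, 188, 230, 230, 230, 230, 231, 230, 231]
192 [230, 230, 230, 230, 230, 230, 230, 232, 229, 195, 97, 85, 182, 231, 231, 230, 231, 229, 231, 199, 115, 84, 108, 123, 124, 157, 210, 231, 230, 230]
196 [231, 230, 230, 231, 230, 231, 229, 230, 223, 162, 63, 142, 209, 230, 230, 230, 231, 231, 229, 219, 177, 135, 130, 111, 87, 95, 94, 83, 116, 129]
200 [230, 230, 230, 231, 229, 231, 229, 230, 200, 119, 99, 172, 224, 229, 231, 231, 230, 231, 230, 229, 231, 221, 178, 132, 132, 133, 130, 134, 131, 118]
204 [229, 230, 230, 230, 230, 230, 230, 231, 183, 72, 138, 210, 230, 231, 231, 229, 230, 230, 230, 230, 230, 230, 230, 230, 230, 218, 173, 135, 133, 133]
```

```bash
cat > front.py <<'E'
import sys,cv2
from h import *
g=cv2.cvtColor(cv2.imread(f'pics/top_raw{sys.argv[1]}.png'),cv2.COLOR_BGR2GRAY).astype(float)
thr=150
def edge(v): # last crossing bright->dark
    i=np.where((v[:-1]>=thr)&(v[1:]<thr))[0]
    return None if len(i)==0 else i[-1]+(v[i[-1]]-thr)/(v[i[-1]]-v[i[-1]+1])
def line(cols,r0,r1):
    P=np.array([(c,r0+e) for c in cols if (e:=edge(g[r0:r1,c])) is not None])
    k=np.polyfit(P[:,0],P[:,1],1); m=abs(np.polyval(k,P[:,0])-P[:,1])<.4
    return np.polyfit(P[m,0],P[m,1],1),m.sum(),len(m)
a,b=int(sys.argv[2]),int(sys.argv[3]) # plate columns
kc,*n1=line(range(190,236),195,220); kp,*n2=line(range(a,b),195,222)
xm=241
print('console',kc,n1,'plate',kp,n2)
print('at inner face: plate edge lower by px',np.polyval(kp,xm)-np.polyval(kc,xm),'mm/px',1/.29)
print('slope diff',kp[0]-kc[0])
# inner faces: column positions of gap edges
L=[];Q=[]
for r in range(166,205):
    v=g[r,228:262]; i=np.where((v[:-1]>=thr)&(v[1:]<thr))[0]
    if len(i)==0: continue
    i=i[0]; j=np.where((v[i:-1]<thr)&(v[i+1:]>=thr))[0]
    if len(j)==0: continue
    j=i+j[0]; L.append((r,i+(v[i]-thr)/(v[i]-v[i+1]))); Q.append((r,j+(thr-v[j])/(v[j+1]-v[j])))
L=np.array(L);Q=np.array(Q); w=Q[:,1]-L[:,1]
k=np.polyfit(Q[:,0],Q[:,1],1); print('inner edge plate slope',k[0],'gap px first/last',w[:3].round(2),w[-3:].round(2))
E
python3 front.py 5 246 275; python3 front.py 0 250 300
python3 - <<'E'
import sys; sys.path.insert(0,'.')
from h import *
c=(595.175,134.96,-.081)
for z in(30,): 
  a,b,d=[proj('top',place(c,q)) for q in((-85,-100,z),(-85,100,z),(-85,-200,z))]; print(a,b,'slope',(a-b)[1]/(a-b)[0],(d-a)[1]/(d-a)[0])
E
```

```text
console [1.14512882e-01 1.82565866e+02] [np.int64(46), 46] plate [1.20626574e-01 1.79853288e+02] [np.int64(29), 29]
at inner face: plate edge lower by px -1.2391780481787293 mm/px 3.4482758620689657
slope diff 0.006113692035754681
inner edge plate slope -0.12272031939721745 gap px first/last [2.4  2.44 2.41] [2.06 2.   1.87]
console [1.14329672e-01 1.82710880e+02] [np.int64(46), 46] plate [1.60281109e-01 1.66856439e+02] [np.int64(50), 50]
at inner face: plate edge lower by px -4.780144284658604 mm/px 3.4482758620689657
slope diff 0.04595143777262678
inner edge plate slope -0.16592937226694734 gap px first/last [8.55 8.49 8.36] [6.67 6.42 6.35]
[239.59616461 209.85709422] [186.12753916 203.88748655] slope 0.11164692602502145 0.11164692602501941
```

Request:
arm_command --pt "-0.003 0 0 0 0 0.001 1" --pt "-0.007 0 0 0 0 0.002 1" --pt "-0.011 0.001 0 0 0 0.002 1" --pt "-0.011 0.001 0 0 0 0.002 1"

```text
time: 8.35
ee_pos: [568.0, -191.2, 49.3]
tool_rot: [3.138, -0.115, 0.008]
contact_force: [5.6, -2.3, 0.6]
finger_gap: 12.7
grasp_force: 49.8
```

```bash
python3 look.py 6; python3 front.py 6 246 275
```

```text
8.35 [ 568.  -191.2   49.3] [ 3.1381 -0.115   0.0083] [ 5.6 -2.3  0.6] [-0.34  0.61  1.78  0.    0.75  1.3 ]
console [1.14446506e-01 1.82585636e+02] [np.int64(46), 46] plate [1.22067893e-01 1.80052619e+02] [np.int64(29), 29]
at inner face: plate edge lower by px -0.6962632971258529 mm/px 3.4482758620689657
slope diff 0.007621386801238195
inner edge plate slope -0.12514722709749757 gap px first/last [2.35 2.33 2.24] [1.8  1.67 1.75]
```

Request:
arm_command --pt "-0.004 0 0 0 0 0.002 1" --pt "-0.008 0 0 0 0 0.003 1" --pt "-0.01 0 0 0 0 0.003 1" --pt "-0.01 0.0 0 0 0 0.003 1"

```text
time: 8.78
ee_pos: [565.1, -190.9, 49.3]
tool_rot: [3.139, -0.101, 0.009]
contact_force: [5.7, -1.0, 0.0]
finger_gap: 12.6
grasp_force: 50.3
```

```bash
python3 look.py 7; python3 front.py 7 246 275
```

```text
8.7833 [ 565.1 -190.9   49.3] [ 3.1391 -0.1009  0.0086] [ 5.7 -1.   0. ] [-0.35  0.6   1.78  0.    0.75  1.29]
console [1.14388357e-01 1.82596086e+02] [np.int64(46), 46] plate [1.14606591e-01 1.82935949e+02] [np.int64(29), 29]
at inner face: plate edge lower by px 0.3924580708561223 mm/px 3.4482758620689657
slope diff 0.0002182341102725388
inner edge plate slope -0.1249792181721035 gap px first/last [3.19 2.33 2.19] [1.79 1.63 1.67]
```

```bash
python3 - <<'E'
import cv2
g=cv2.cvtColor(cv2.imread('pics/top_raw7.png'),cv2.COLOR_BGR2GRAY)
for c in (200,215,230,250,260,270): print(c,round(.1145*c+182.75,1),g[int(.1145*c+182.75)-4:int(.1145*c+182.75)+7,c].tolist())
s=cv2.cvtColor(cv2.imread('pics/side_raw7.png'),cv2.COLOR_BGR2GRAY)
E
```

```text
200 205.7 [230, 230, 230, 230, 185, 87, 40, 58, 77, 74, 78]
215 207.4 [229, 231, 230, 229, 169, 61, 62, 82, 75, 75, 77]
230 209.1 [230, 231, 230, 223, 148, 50, 69, 78, 77, 80, 82]
250 211.4 [230, 231, 230, 231, 203, 112, 44, 65, 81, 79, 85]
260 212.5 [220, 230, 230, 230, 212, 132, 48, 67, 78, 83, 89]
270 213.7 [230, 229, 230, 229, 209, 130, 50, 65, 85, 87, 84]
```

Request:
arm_command --pt "0.003 0.004 0 0 0 0 1" --pt "0.006 0.009 0 0 0 0 1" --pt "0.009 0.014 0 0 0 0 1" --pt "0.01 0.018 0 0 0 0 1" --pt "0.01 0.018 0 0 0 0 1"

```text
time: 9.3
ee_pos: [566.9, -186.6, 49.3]
tool_rot: [3.137, -0.097, 0.005]
contact_force: [0.2, -6.3, 3.3]
finger_gap: 12.5
grasp_force: 49.9
```

```bash
python3 look.py 8; python3 front.py 8 246 275; python3 gap.py 8
```

```text
9.3 [ 566.9 -186.6   49.3] [ 3.1374 -0.0971  0.0047] [ 0.2 -6.3  3.3] [-0.34  0.6   1.78 -0.    0.75  1.3 ]
console [1.14275473e-01 1.82620822e+02] [np.int64(46), 46] plate [1.03577489e-01 1.86194961e+02] [np.int64(29), 29]
at inner face: plate edge lower by px 0.9959254037184166 mm/px 3.4482758620689657
slope diff -0.010697984599565794
inner edge plate slope -0.26120016553291486 gap px first/last [0.21 0.64 0.36] [0.85 0.33 0.2 ]
168 [231, 230, 230, 230, 230, 231, 230, 230, 229, 231, 230, 230, 186, 169, 227, 230, 230, 226, 221, 221, 220, 217, 204, 197, 199, 195, 194, 194, 152, 113]
172 [230, 230, 231, 230, 230, 231, 230, 230, 231, 230, 230, 208, 145, 183, 230, 231, 229, 229, 229, 229, 230, 230, 221, 212, 226, 230, 230, 230, 230, 229]
176 [231, 230, 230, 230, 231, 229, 229, 230, 230, 230, 231, 184, 163, 225, 230, 231, 231, 230, 211, 166, 170, 190, 190, 203, 225, 231, 231, 230, 230, 229]
180 [230, 231, 230, 229, 230, 230, 230, 230, 230, 229, 215, 153, 169, 227, 229, 230, 230, 204, 179, 216, 230, 230, 229, 222, 202, 174, 127, 148, 174, 193]
184 [230, 230, 230, 230, 229, 229, 230, 230, 
[... 178 characters left out ...]
, 230, 229, 231, 199, 150, 169, 197, 227, 230, 230, 230, 230, 231, 231, 231, 231, 231]
192 [231, 230, 230, 231, 230, 231, 230, 230, 231, 196, 137, 198, 231, 231, 230, 230, 231, 196, 131, 148, 171, 185, 210, 231, 231, 230, 230, 230, 230, 231]
196 [230, 230, 230, 229, 229, 229, 230, 230, 223, 160, 161, 225, 229, 230, 231, 231, 229, 231, 198, 128, 110, 104, 97, 94, 110, 128, 158, 186, 213, 228]
200 [229, 230, 230, 230, 231, 228, 230, 230, 201, 135, 181, 227, 230, 231, 230, 230, 230, 231, 230, 197, 128, 131, 130, 127, 117, 97, 81, 87, 104, 99]
204 [230, 231, 230, 230, 230, 231, 229, 228, 185, 145, 216, 230, 230, 230, 230, 230, 231, 230, 230, 230, 231, 220, 177, 134, 137, 132, 135, 134, 131, 135]
```

Request:
arm_command --pt "0.0 -0.004 0 0 0 0 1" --pt "0.002 -0.008 0 0 0 -0.002 1" --pt "0.004 -0.01 0 0 0 -0.004 1" --pt "0.005 -0.01 0 0 0 -0.005 1" --pt "0.005 -0.01 0 0 0 -0.005 1"

```text
time: 9.82
ee_pos: [566.8, -186.6, 49.2]
tool_rot: [-3.138, 0.121, 0.002]
contact_force: [-2.4, 7.7, 12.3]
finger_gap: 12.7
grasp_force: 51.2
```

```bash
python3 look.py 9; python3 front.py 9 246 275
```

```text
9.8167 [ 566.8 -186.6   49.2] [-3.138e+00  1.207e-01  1.600e-03] [-2.4  7.7 12.3] [-0.34  0.61  1.78  0.    0.76  1.31]
console [1.14313679e-01 1.82611503e+02] [np.int64(46), 46] plate [1.04186652e-01 1.86041646e+02] [np.int64(29), 29]
at inner face: plate edge lower by px 0.9895296310640731 mm/px 3.4482758620689657
slope diff -0.010127027038217246
inner edge plate slope -0.24162063812112355 gap px first/last [0.28 0.6  0.32] [0.86 0.26 0.12]
```

Request:
arm_command --pt "0.003 -0.003 0 0 0 -0.001 1" --pt "0.006 -0.006 0 0 0 -0.003 1" --pt "0.009 -0.008 0 0 0 -0.004 1" --pt "0.009 -0.008 0 0 0 -0.004 1"

```text
time: 10.25
ee_pos: [566.6, -186.6, 49.2]
tool_rot: [-3.134, 0.139, 0.012]
contact_force: [-11.5, 15.9, 23.3]
finger_gap: 12.8
grasp_force: 53.5
```

```bash
python3 look.py 10; python3 front.py 10 246 275
```

```text
10.25 [ 566.6 -186.6   49.2] [-3.1338  0.1393  0.0115] [-11.5  15.9  23.3] [-0.34  0.61  1.77  0.    0.77  1.32]
console [1.14255998e-01 1.82622950e+02] [np.int64(46), 46] plate [1.04287834e-01 1.86013816e+02] [np.int64(29), 29]
at inner face: plate edge lower by px 0.988538311746197 mm/px 3.4482758620689657
slope diff -0.009968164460772158
inner edge plate slope -0.24543226670741247 gap px first/last [0.05 0.2  0.59] [0.84 0.27 0.13]
```

Request:
arm_command --pt "-0.003 0.0 0.003 0 0 0.002 1" --pt "-0.006 0.0 0.006 0 0 0.004 1" --pt "-0.006 0.0 0.009 0 0 0.004 1" --pt "-0.006 0.0 0.009 0 0 0.004 1"

```text
time: 10.68
ee_pos: [567.3, -189.9, 50.4]
tool_rot: [-3.139, 0.122, 0.002]
contact_force: [-0.2, 2.6, -6.6]
finger_gap: 12.8
grasp_force: 48.9
```

```bash
python3 look.py 11; python3 front.py 11 246 275
```

```text
10.6833 [ 567.3 -189.9   50.4] [-3.1388e+00  1.2190e-01  2.5000e-03] [-0.2  2.6 -6.6] [-0.34  0.61  1.78 -0.    0.76  1.31]
console [1.14426402e-01 1.82585007e+02] [np.int64(46), 46] plate [9.59962344e-02 1.87682449e+02] [np.int64(29), 29]
at inner face: plate edge lower by px 0.655771449679861 mm/px 3.4482758620689657
slope diff -0.01843016723411524
inner edge plate slope -0.10896639158203729 gap px first/last [1.77 1.65 1.68] [1.81 1.65 1.77]
```

Request:
arm_command --pt "-0.001 0.0 0 0 0 -0.002 1" --pt "-0.002 0.0 0 0 0 -0.004 1" --pt "-0.004 0.0 0 0 0 -0.006 1" --pt "-0.004 0.0 0 0 0 -0.008 1" --pt "-0.004 0 0 0 0 -0.008 1"

```text
time: 11.2
ee_pos: [566.3, -190.4, 50.8]
tool_rot: [3.137, -0.162, -0.001]
contact_force: [-1.7, 1.4, -6.1]
finger_gap: 12.3
grasp_force: 49.2
```

```bash
python3 look.py 12; python3 front.py 12 246 275
```

```text
11.2 [ 566.3 -190.4   50.8] [ 3.1373e+00 -1.6190e-01 -1.4000e-03] [-1.7  1.4 -6.1] [-0.34  0.6   1.78 -0.    0.76  1.33]
console [1.14384000e-01 1.82592972e+02] [np.int64(46), 46] plate [1.18339621e-01 1.81545174e+02] [np.int64(29), 29]
at inner face: plate edge lower by px -0.09449347485636395 mm/px 3.4482758620689657
slope diff 0.0039556212620425885
inner edge plate slope -0.12385467389423895 gap px first/last [2.45 2.14 1.94] [1.63 1.68 1.56]
```

Request:
arm_command --pt "0.001 0.004 0 0 0 0 1" --pt "0.001 0.009 0 0 0 0 1" --pt "0.001 0.014 0 0 0 0 1" --pt "0.0015 0.017 0 0 0 0 1" --pt "0.0015 0.017 0 0 0 0 1"

```text
time: 11.72
ee_pos: [568.0, -185.3, 51.4]
tool_rot: [3.137, -0.162, 0.002]
contact_force: [-0.8, -2.2, -4.7]
finger_gap: 12.5
grasp_force: 49.0
```

```bash
python3 look.py 13; python3 front.py 13 246 275
```

```text
11.7167 [ 568.  -185.3   51.4] [ 3.137e+00 -1.623e-01  2.300e-03] [-0.8 -2.2 -4.7] [-0.34  0.6   1.78  0.    0.76  1.34]
console [1.14414138e-01 1.82587772e+02] [np.int64(46), 46] plate [1.31048955e-01 1.77423574e+02] [np.int64(29), 29]
at inner face: plate edge lower by px -1.1552073687795996 mm/px 3.4482758620689657
slope diff 0.016634817546115094
inner edge plate slope 0.41015685991065665 gap px first/last [0.75 0.81 0.65] [ 7.18  8.97 10.14]
```

Request:
arm_command --pt "0 -0.006 0 0 0 0.0015 1" --pt "-0.0005 -0.012 0 0 0 0.003 1" --pt "-0.001 -0.014 0 0 0 0.005 1" --pt "-0.0015 -0.014 0 0 0 0.0055 1" --pt "-0.0015 -0.014 0 0 0 0.0055 1"

```text
time: 12.23
ee_pos: [567.1, -189.3, 51.0]
tool_rot: [-3.138, 0.135, -0.001]
contact_force: [1.4, 1.2, -5.6]
finger_gap: 12.7
grasp_force: 49.0
```

```bash
python3 look.py 14; python3 front.py 14 246 275
```

```text
12.2333 [ 567.1 -189.3   51. ] [-3.1385e+00  1.3550e-01 -1.0000e-03] [ 1.4  1.2 -5.6] [-0.34  0.6   1.78  0.    0.76  1.31]
console [1.14397947e-01 1.82592390e+02] [np.int64(46), 46] plate [1.26892645e-01 1.78819031e+02] [np.int64(29), 29]
at inner face: plate edge lower by px -0.7621370504176639 mm/px 3.4482758620689657
slope diff 0.012494697627598791
inner edge plate slope -0.12999398385816563 gap px first/last [2.04 1.87 1.74] [1.21 1.16 1.29]
```

Request:
arm_command --pt "0 0 0 0 0 0.0015 1" --pt "0 0 0 0 0 0.003 1" --pt "0 0.005 0 0 0 0.003 1" --pt "0.0005 0.01 0 0 0 0.003 1" --pt "0.0005 0.01 0 0 0 0.003 1"

```text
time: 12.75
ee_pos: [567.2, -186.7, 51.3]
tool_rot: [3.139, -0.119, 0.001]
contact_force: [0.2, -3.1, -4.8]
finger_gap: 12.5
grasp_force: 49.3
```

```bash
python3 look.py 15; python3 front.py 15 246 275
```

```text
12.75 [ 567.2 -186.7   51.3] [ 3.1386e+00 -1.1920e-01  8.0000e-04] [ 0.2 -3.1 -4.8] [-0.34  0.6   1.78 -0.    0.76  1.31]
console [1.14264066e-01 1.82619681e+02] [np.int64(46), 46] plate [1.16449297e-01 1.81981806e+02] [np.int64(29), 29]
at inner face: plate edge lower by px -0.11123447435775802 mm/px 3.4482758620689657
slope diff 0.0021852306597795607
inner edge plate slope -0.08186110150608956 gap px first/last [1.23 0.95 0.6 ] [0.53 0.23 0.13]
```

Request:
arm_command --pt "0 0.004 0 0 0 0 1" --pt "0.0005 0.008 0 0 0 0 1" --pt "0.0005 0.012 0 0 0 0 1" --pt "0.0005 0.016 0 0 0 0 1" --pt "0.0005 0.016 0 0 0 0 1"

```text
time: 13.27
ee_pos: [566.7, -182.7, 51.2]
tool_rot: [3.137, -0.118, -0.001]
contact_force: [-2.0, -9.5, -2.8]
finger_gap: 12.5
grasp_force: 49.5
```

```bash
python3 look.py 16; python3 front.py 16 246 275; python3 gap.py 16
```

```text
13.2667 [ 566.7 -182.7   51.2] [ 3.1374e+00 -1.1840e-01 -8.0000e-04] [-2.  -9.5 -2.8] [-0.33  0.6   1.78 -0.    0.76  1.32]
console [1.14387397e-01 1.82596946e+02] [np.int64(46), 46] plate [1.06874901e-01 1.84769887e+02] [np.int64(29), 29]
at inner face: plate edge lower by px 0.36243003647038563 mm/px 3.4482758620689657
slope diff -0.007512495342303652
inner edge plate slope -0.03231144848676895 gap px first/last [1.38 1.62 2.48] [6.6  8.66 9.78]
168 [231, 229, 230, 231, 230, 230, 229, 231, 230, 230, 230, 231, 196, 193, 230, 230, 230, 230, 230, 231, 231, 230, 230, 230, 231, 220, 196, 193, 198, 203]
172 [230, 230, 230, 231, 231, 230, 229, 230, 231, 230, 230, 214, 169, 196, 230, 229, 231, 230, 229, 230, 222, 211, 223, 231, 229, 229, 229, 230, 231, 231]
176 [230, 229, 230, 230, 230, 228, 229, 229, 230, 229, 230, 204, 196, 231, 230, 223, 215, 192, 182, 197, 152, 138, 161, 189, 209, 224, 231, 230, 230, 230]
180 [230, 231, 230, 229, 229, 231, 230, 231, 231, 230, 216, 201, 219, 230, 231, 229, 210, 198, 226, 230, 231, 229, 230, 219, 202, 170, 119, 130, 156, 179]
184 [229, 230, 231, 229, 231
[... 194 characters left out ...]
0, 231, 231, 219, 176, 155, 183, 213, 230, 230, 231, 230, 231, 231, 230, 230, 230, 229]
192 [230, 229, 230, 231, 229, 230, 229, 230, 230, 211, 201, 229, 230, 230, 230, 231, 200, 123, 122, 146, 145, 175, 221, 231, 231, 230, 231, 231, 231, 231]
196 [230, 229, 230, 231, 231, 230, 230, 231, 224, 213, 226, 230, 229, 230, 230, 231, 231, 197, 134, 133, 119, 96, 94, 101, 96, 108, 139, 166, 188, 201]
200 [231, 230, 230, 230, 229, 230, 230, 230, 218, 216, 228, 230, 231, 231, 229, 230, 231, 230, 218, 175, 130, 133, 130, 128, 120, 112, 99, 80, 76, 80]
204 [230, 230, 229, 230, 230, 230, 230, 230, 218, 215, 229, 229, 230, 230, 230, 229, 230, 230, 230, 230, 229, 220, 175, 131, 133, 136, 136, 135, 134, 135]
```

Request:
arm_command --pt "0 0.004 0 0 0 0 1" --pt "0.0 0.008 0 0 0 0 1" --pt "0.0 0.012 0 0 0 0 1" --pt "0.0 0.014 0 0 0 0 1" --pt "0.0 0.014 0 0 0 0 1"

```text
time: 13.78
ee_pos: [566.8, -182.4, 52.1]
tool_rot: [3.133, -0.117, 0.001]
contact_force: [-7.2, -29.3, 1.8]
finger_gap: 12.5
grasp_force: 50.3
```

```bash
python3 look.py 17; python3 front.py 17 246 275; python3 gap.py 17 | cut -c1-100; python3 - <<'E'
import cv2,numpy as np
for k in (15,16,17):
    g=cv2.cvtColor(cv2.imread(f'pics/top_raw{k}.png'),cv2.COLOR_BGR2GRAY).astype(float)
    out=[]
    for c in list(range(228,296,2)):
        v=g[198:222,c]; i=np.where((v[:-1]>=150)&(v[1:]<150))[0]
        if len(i): i=i[-1]; out.append((c,round(198+i+(v[i]-150)/(v[i]-v[i+1])-(.1144*c+182.595),2)))
    print(k,out)
E
```

```text
13.7833 [ 566.8 -182.4   52.1] [ 3.1326e+00 -1.1700e-01  1.2000e-03] [ -7.2 -29.3   1.8] [-0.33  0.6   1.78 -0.01  0.76  1.32]
console [1.14396876e-01 1.82590273e+02] [np.int64(46), 46] plate [1.08181774e-01 1.84431156e+02] [np.int64(29), 29]
at inner face: plate edge lower by px 0.34304284965858756 mm/px 3.4482758620689657
slope diff -0.00621510237803527
inner edge plate slope 0.046231887314348935 gap px first/last [1.65 1.3  2.41] [7.93 8.93 9.72]
168 [229, 230, 231, 231, 230, 229, 231, 230, 231, 230, 230, 230, 198, 191, 230, 230, 230, 230, 229, 
172 [231, 228, 230, 231, 230, 230, 232, 231, 230, 230, 229, 213, 171, 197, 231, 230, 230, 229, 230, 
176 [230, 231, 230, 229, 231, 229, 228, 230, 231, 230, 230, 202, 198, 230, 230, 223, 203, 174, 185, 
180 [231, 231, 231, 230, 230, 229, 230, 231, 231, 230, 217, 204, 223, 231, 232, 231, 197, 191, 230, 
184 [231, 230, 230, 230, 230, 230, 229, 230, 230, 230, 208, 203, 231, 231, 231, 230, 202, 199, 231, 
188 [229, 231, 230, 229, 230, 231, 230, 230, 230, 218, 180, 199, 230, 230, 230, 221, 179, 144, 189, 
192 [231, 230, 229, 230, 230, 228, 230, 
[... 2242 characters left out ...]
np.float64(-0.04)), (240, np.float64(0.22)), (242, np.float64(0.12)), (244, np.float64(0.07)), (246, np.float64(0.16)), (248, np.float64(0.33)), (250, np.float64(0.41)), (252, np.float64(0.33)), (254, np.float64(0.18)), (256, np.float64(0.14)), (258, np.float64(0.29)), (260, np.float64(0.26)), (262, np.float64(0.0)), (264, np.float64(0.33)), (266, np.float64(0.2)), (268, np.float64(0.13)), (270, np.float64(0.22)), (272, np.float64(-0.03)), (274, np.float64(0.24)), (276, np.float64(0.24)), (278, np.float64(0.22)), (280, np.float64(0.26)), (282, np.float64(-4.5)), (284, np.float64(-4.85)), (286, np.float64(-7.89)), (288, np.float64(-11.95)), (290, np.float64(-13.2)), (292, np.float64(-15.48))]
```

Flush under a 29 N push: the front edges are in line within about 0.2 px (0.7 mm) and the yaw matches. Now I'll relieve the preload and release.

Request:
arm_command --pt "-0.001 -0.004 0 0 0 0 1" --pt "-0.003 -0.009 0 0 0 0 1" --pt "-0.004 -0.014 0 0 0 0 1" --pt "-0.004 -0.018 0 0 0 0 1" --pt "-0.004 -0.018 0 0 0 0 1"

```text
time: 14.3
ee_pos: [566.0, -182.9, 51.0]
tool_rot: [3.139, -0.12, 0.0]
contact_force: [1.6, -4.8, -3.6]
finger_gap: 12.8
grasp_force: 49.9
```

```bash
python3 look.py 18; python3 front.py 18 243 280
```

```text
14.3 [ 566.  -182.9   51. ] [ 3.1392e+00 -1.2010e-01  2.0000e-04] [ 1.6 -4.8 -3.6] [-0.33  0.6   1.78 -0.    0.76  1.31]
console [1.14307674e-01 1.82609875e+02] [np.int64(46), 46] plate [1.17115554e-01 1.82194347e+02] [np.int64(37), 37]
at inner face: plate edge lower by px 0.26117069780002566 mm/px 3.4482758620689657
slope diff 0.002807879213000866
inner edge plate slope 0.04531899868517278 gap px first/last [0.65 2.51 2.58] [ 6.36  8.76 10.07]
```

Still in place. I'll open, rise straight up, and start toward the dial.

Request:
arm_command --pt "0 0 0 0 0 0 0.5" --pt "0 0 0 0 0 0 0" --pt "0 0 0 0 0 0 -0.5" --pt "0 0 0 0 0 0 -1" --pt "0 0 0 0 0 0 -1"

```text
time: 14.82
ee_pos: [565.8, -182.4, 51.1]
tool_rot: [-3.139, 0.119, 0.0]
contact_force: [0.0, 0.0, -0.4]
finger_gap: 68.9
grasp_force: 0.0
```

Request:
arm_command --pt "0 0 0 0 0 0 -1" --pt "0 0 0.05 0 0 0 -1" --pt "0 0 0.15 0 0 0 -1" --pt "0 0 0.28 0 0 0 -1" --pt "0 0 0.41 0 0 0 -1"

```text
time: 15.23
ee_pos: [564.9, -182.4, 174.6]
tool_rot: [-3.138, 0.12, 0.004]
contact_force: [0.0, -0.2, -0.1]
finger_gap: 85.4
grasp_force: 0.0
```

Request:
arm_command --pt "-0.06 0 0.13 0 0 0 -1" --pt "-0.16 0 0.2 0 0 0 -1" --pt "-0.28 0 0.2 0 0 0 -1" --pt "-0.3 0.1 0.2 0 0 0 -1" --pt "-0.3 0.22 0.2 0 0 0 -1"

```text
time: 15.65
ee_pos: [473.7, -117.7, 234.8]
tool_rot: [3.139, -0.127, 0.001]
contact_force: [0.6, 0.8, 0.8]
finger_gap: 85.3
grasp_force: 0.0
```

```bash
python3 look.py 19; python3 front.py 19 243 290;  python3 - <<'E'
import sys; sys.path.insert(0,'.')
from h import *
c=(595.175,134.96,-.081); cx=-20.5
Rc=R.from_euler('z',c[2])
n=Rc.apply(N); print('normal',n)
th=-1.657
print('grip pt', place(c,dial(cx,0,0,34)))
for name,th in(('now',-1.657),('tab',-.025)):
  d=Rc.apply(np.cos(th)*UP+np.sin(th)*RT)
  for sg in(1,-1):
    z=-n; x=sg*d; y=np.cross(z,x); print(name,sg,'rotvec',R.from_matrix(np.c_[x,y,z]).as_rotvec().round(4))
E
```

```text
15.65 [ 473.7 -117.7  234.8] [ 3.1385e+00 -1.2720e-01  9.0000e-04] [0.6 0.8 0.8] [-0.27  0.19  1.9  -0.    1.05  1.38]
normal [-0.42123262  0.03419466  0.90630779]
grip pt [560.4203044  137.78130323  90.89130871]
now 1 rotvec [1.9614 1.9717 0.398 ]
now -1 rotvec [-2.      1.9896 -0.4776]
tab 1 rotvec [ 3.0437 -0.0852  0.6741]
tab -1 rotvec [ 0.0757  2.7046 -0.0318]Traceback (most recent call last):
  File "front.py", line 13, in <module>
    kc,*n1=line(range(190,236),195,220); kp,*n2=line(range(a,b),195,222)
                                                ~~~~^^^^^^^^^^^^^^^^^^^^
  File "front.py", line 11, in line
    return np.polyfit(P[m,0],P[m,1],1),m.sum(),len(m)
           ~~~~~~~~~~^^^^^^^^^^^^^^^^^
    raise TypeError("expected non-empty vector for x")
TypeError: expected non-empty vector for x
```

```bash
python3 - <<'E'
from h import *
from rig import monitor
s=monitor.observe()
w=(R.from_rotvec([1.9614,1.9717,.398])*R.from_rotvec(s['tool_rot']).inv()).as_rotvec()/np.pi
print(w,np.linalg.norm(w)*180/7.16); print((np.array([519.3,141.2,167.2])-s['ee_pos'])/300)
E
```

```text
[-0.1228889  -0.0963821   0.51609534] 13.555515904828292
[ 0.1484941   0.84956063 -0.2239408 ]
```

Request:
arm_command --pt "0.02 0.12 0 -0.008 -0.006 0.034 -1" --pt "0.05 0.24 0 -0.016 -0.013 0.069 -1" --pt "0.08 0.36 0 -0.025 -0.019 0.103 -1" --pt "0.11 0.48 0 -0.033 -0.026 0.138 -1" --pt "0.13 0.6 0 -0.041 -0.032 0.172 -1"

```text
time: 16.17
ee_pos: [515.8, 64.8, 234.4]
tool_rot: [2.93, 0.702, 0.16]
contact_force: [1.6, 0.2, 0.8]
finger_gap: 85.6
grasp_force: 0.0
```

Request:
arm_command --pt "0.0 0.06 0 -0.008 -0.006 0.034 -1" --pt "0.01 0.12 0 -0.016 -0.013 0.069 -1" --pt "0.01 0.18 0 -0.025 -0.019 0.103 -1" --pt "0.02 0.22 0 -0.033 -0.026 0.138 -1" --pt "0.02 0.25 0 -0.041 -0.032 0.172 -1"

```text
time: 16.58
ee_pos: [521.5, 139.6, 234.1]
tool_rot: [2.52, 1.411, 0.294]
contact_force: [-0.4, -0.1, 0.1]
finger_gap: 85.3
grasp_force: 0.0
```

Request:
arm_command --pt "0.0 0.0 -0.02 -0.008 -0.006 0.034 -1" --pt "0.0 0 -0.07 -0.016 -0.013 0.069 -1" --pt "0 0 -0.12 -0.025 -0.019 0.103 -1" --pt "0 0 -0.17 -0.033 -0.026 0.138 -1" --pt "0 0 -0.2 -0.041 -0.032 0.172 -1"

```text
time: 17.0
ee_pos: [520.3, 138.1, 172.7]
tool_rot: [1.957, 1.975, 0.397]
contact_force: [0.8, 0.5, -0.3]
finger_gap: 85.6
grasp_force: 0.0
```

```bash
cat > tgt.py <<'E'
import sys
from h import *
from rig import monitor
s=monitor.observe()
c=(595.175,134.96,-.081); cx=-20.5; Rc=R.from_euler('z',c[2]); n=Rc.apply(N)
q=float(sys.argv[1]); h=float(sys.argv[2]); off=float(sys.argv[3]) # knob angle, TCP height extra, weight of tool-length hypothesis
d=Rc.apply(np.cos(q-2.2)*UP+np.sin(q-2.2)*RT); z=-n; Rt=R.from_matrix(np.c_[d,np.cross(z,d),z])
o=off*24.5*n+(1-off)*np.array([0,0,24.5])
P=place(c,dial(cx,0,0,34+h))-2*n-o
x=R.from_rotvec(s['tool_rot']).apply([1,0,0]); up=Rc.apply(UP); rt=Rc.apply(RT)
print('t',s['time'],'pos',s['ee_pos'].round(1),'f',s['contact_force'].round(1),'gap',round(s['finger_gap'],1),'j',s['joint_positions'].round(2),'knob-equiv angle',round(2.2+np.arctan2(x@rt,x@up),4))
print('shift',((P-s['ee_pos'])/300).round(4),'turn',((Rt*R.from_rotvec(s['tool_rot']).inv()).as_rotvec()/np.pi).round(4),'n',n.round(3))
E
python3 tgt.py .543 112 .5; python3 tgt.py .543 2 .5
```

```text
t 17.0 pos [520.3 138.1 172.7] f [ 0.8  0.5 -0.3] gap 85.6 j [ 0.34  0.22  2.13 -0.44  0.42  0.7 ] knob-equiv angle 0.5387
shift [-0.0034  0.0101 -0.0181] turn [ 0.0007  0.0001 -0.0012] n [-0.421  0.034  0.906]
t 17.0 pos [520.3 138.1 172.7] f [ 0.8  0.5 -0.3] gap 85.6 j [ 0.34  0.22  2.13 -0.44  0.42  0.7 ] knob-equiv angle 0.5387
shift [ 0.1511 -0.0024 -0.3504] turn [ 0.0007  0.0001 -0.0012] n [-0.421  0.034  0.906]
```

Request:
arm_command --pt "0.03 0.0 -0.07 0 0 0 -1" --pt "0.06 0.0 -0.14 0 0 0 -1" --pt "0.09 -0.001 -0.21 0 0 0 -1" --pt "0.105 -0.002 -0.245 0 0 0 -1" --pt "0.105 -0.002 -0.245 0 0 0 -1"

```text
time: 17.42
ee_pos: [552.2, 136.9, 98.1]
tool_rot: [1.964, 1.97, 0.394]
contact_force: [-0.6, -0.8, -0.2]
finger_gap: 85.4
grasp_force: 0.0
```

Request:
arm_command --pt "0.01 0.0 -0.023 0 0 0 -1" --pt "0.02 0.0 -0.046 0 0 0 -1" --pt "0.03 -0.0 -0.07 0 0 0 -1" --pt "0.042 -0.0 -0.098 0 0 0 -1" --pt "0.042 0 -0.098 0 0 0 -1"

```text
time: 17.83
ee_pos: [565.3, 137.4, 70.8]
tool_rot: [1.963, 1.969, 0.397]
contact_force: [-0.1, -0.3, 0.9]
finger_gap: 85.6
grasp_force: 0.0
```

```bash
python3 tgt.py .543 2 .5; python3 look.py 20; python3 - <<'E'
import cv2,numpy as np
a=cv2.imread('pics/top_raw20.png')[145:220,180:255];b=cv2.imread('pics/side_raw20.png')[145:220,175:250]
cv2.imwrite('pics/v20.png',cv2.resize(np.hstack([a,b]),None,fx=5.3,fy=5.3,interpolation=cv2.INTER_CUBIC))
E
```

```text
t 17.8333 pos [565.3 137.4  70.8] f [-0.1 -0.3  0.9] gap 85.6 j [ 0.31  0.48  2.09 -0.8   0.23  1.06] knob-equiv angle 0.545
shift [ 0.0009 -0.0001 -0.011 ] turn [0.0002 0.0002 0.0008] n [-0.421  0.034  0.906]
17.8333 [565.3 137.4  70.8] [1.963  1.9687 0.3974] [-0.1 -0.3  0.9] [ 0.31  0.48  2.09 -0.8   0.23  1.06]
```

View pics/v20.png

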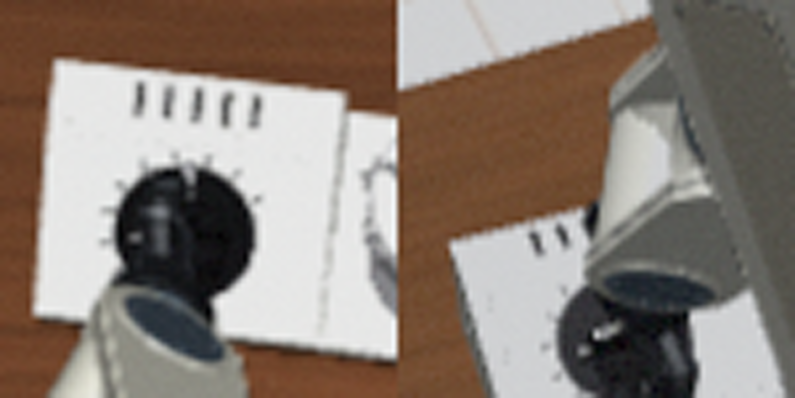

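The top crop shows the uphill finger above the knob's left half, with the tab still at (188,178). The side crop shows the white line between the fingers. I'll close gently at 20 N.

Request:
arm_command --pt "0 0 -0.006 0 0 0 0" --pt "0 0 -0.006 0 0 0 0.3" --pt "0 0 -0.006 0 0 0 0.6" --pt "0 0 -0.006 0 0 0 0.6" --pt "0 0 -0.006 0 0 0 0.6" --grip_force 20

```text
time: 18.35
ee_pos: [565.1, 137.7, 69.6]
tool_rot: [1.963, 1.969, 0.399]
contact_force: [0.4, -0.1, 0.1]
finger_gap: 25.4
grasp_force: 0.0
```

Request:
arm_command --pt "0 0 0 0 0 0 0.75" --pt "0 0 0 0 0 0 0.9" --pt "0 0 0 0 0 0 1" --pt "0 0 0 0 0 0 1"

```text
time: 18.68
ee_pos: [569.2, 138.1, 72.2]
tool_rot: [1.96, 1.965, 0.406]
contact_force: [9.3, -5.6, 8.7]
finger_gap: 13.4
grasp_force: 25.9
```

```bash
python3 tgt.py .543 2 .5
```

```text
t 18.6833 pos [569.2 138.1  72.2] f [ 9.3 -5.6  8.7] gap 13.4 j [ 0.31  0.48  2.09 -0.81  0.22  1.07] knob-equiv angle 0.5459
shift [-0.012  -0.0024 -0.0154] turn [-0.0005  0.0024  0.0007] n [-0.421  0.034  0.906]
```

```bash
python3 tgt.py .543 2 1;python3 tgt.py .543 4 1; python3 - <<'E'
import sys; sys.path.insert(0,'.')
from h import *
n=R.from_euler('z',-.081).apply(N); print(n/np.pi*-1)
E
```

```text
t 18.6833 pos [569.2 138.1  72.2] f [ 9.3 -5.6  8.7] gap 13.4 j [ 0.31  0.48  2.09 -0.81  0.22  1.07] knob-equiv angle 0.5459
shift [ 0.0052 -0.0038 -0.0116] turn [-0.0005  0.0024  0.0007] n [-0.421  0.034  0.906]
t 18.6833 pos [569.2 138.1  72.2] f [ 9.3 -5.6  8.7] gap 13.4 j [ 0.31  0.48  2.09 -0.81  0.22  1.07] knob-equiv angle 0.5459
shift [ 0.0024 -0.0036 -0.0055] turn [-0.0005  0.0024  0.0007] n [-0.421  0.034  0.906]
[ 0.13408251 -0.0108845  -0.28848673]
```

J6 would pass its range on the way to the mark (1.07 + 1.63 > 2.54). I'll let go and regrip half a turn round.

Request:
arm_command --pt "0.015 -0.001 0.007 0 0 0 0.5" --pt "0.015 -0.001 0.007 0 0 0 0" --pt "0.015 -0.001 0.007 0 0 0 -1" --pt "0.015 -0.001 0.007 0 0 0 -1" --pt "0.015 -0.001 0.007 0 0 0 -1"

```text
time: 19.1
ee_pos: [568.9, 137.3, 71.0]
tool_rot: [1.963, 1.969, 0.397]
contact_force: [0.2, 0.6, 0.3]
finger_gap: 69.1
grasp_force: 0.0
```

Request:
arm_command --pt "0 0 0 0 0 0 -1" --pt "0 0 0 0 0 0 -1" --pt "-0.021 0.002 0.045 0 0 0 -1" --pt "-0.042 0.003 0.09 0 0 0 -1" --pt "-0.063 0.005 0.136 -0.0156 0.0013 0.0336 -1"

```text
time: 19.52
ee_pos: [549.9, 138.8, 112.1]
tool_rot: [1.838, 2.071, 0.367]
contact_force: [-0.0, 0.4, -0.1]
finger_gap: 85.3
grasp_force: 0.0
```

Request:
arm_command --pt "0 0 0 -0.0156 0.0013 0.0336 -1" --pt "0 0 0 -0.0312 0.0025 0.0671 -1" --pt "0 0 0 -0.0468 0.0038 0.1007 -1" --pt "0 0 0 -0.0624 0.0051 0.1343 -1" --pt "0 0 0 -0.078 0.0063 0.1678 -1"

```text
time: 19.93
ee_pos: [550.5, 138.9, 112.2]
tool_rot: [1.14, 2.473, 0.208]
contact_force: [0.0, -0.1, 0.4]
finger_gap: 85.3
grasp_force: 0.0
```

Request:
arm_command --pt "0 0 0 -0.0156 0.0013 0.0336 -1" --pt "0 0 0 -0.0312 0.0025 0.0671 -1" --pt "0 0 0 -0.0468 0.0038 0.1007 -1" --pt "0 0 0 -0.0624 0.0051 0.1343 -1" --pt "0 0 0 -0.078 0.0063 0.1678 -1"

```text
time: 20.35
ee_pos: [550.4, 138.9, 112.1]
tool_rot: [0.38, 2.678, 0.037]
contact_force: [-0.2, -0.6, -0.2]
finger_gap: 85.2
grasp_force: 0.0
```

```bash
python3 tgt.py 3.6846 45 1
```

```text
t 20.35 pos [550.4 138.9 112.1] f [-0.2 -0.6 -0.2] gap 85.2 j [ 0.32  0.38  2.11 -0.6   0.29 -0.42] knob-equiv angle -0.7405
shift [ 0.0074 -0.0015 -0.0148] turn [-0.2495  0.0203  0.5359] n [-0.421  0.034  0.906]
```

Request:
arm_command --pt "0 0 0 -0.0156 0.0013 0.0336 -1" --pt "0 0 0 -0.0312 0.0025 0.0671 -1" --pt "0 0 0 -0.0468 0.0038 0.1007 -1" --pt "0 0 0 -0.0624 0.0051 0.1343 -1" --pt "0 0 0 -0.078 0.0063 0.1678 -1"

```text
time: 20.77
ee_pos: [550.4, 138.8, 112.1]
tool_rot: [-0.405, 2.682, -0.136]
contact_force: [-0.6, 0.4, 1.4]
finger_gap: 85.6
grasp_force: 0.0
```

Request:
arm_command --pt "0 0 0 -0.0156 0.0013 0.0336 -1" --pt "0 0 0 -0.0312 0.0025 0.0671 -1" --pt "0 0 0 -0.0468 0.0038 0.1007 -1" --pt "0 0 0 -0.0624 0.0051 0.1343 -1" --pt "0 0 0 -0.078 0.0063 0.1678 -1"

```text
time: 21.18
ee_pos: [550.4, 138.9, 112.1]
tool_rot: [-1.172, 2.484, -0.302]
contact_force: [-0.1, 0.5, 0.9]
finger_gap: 85.1
grasp_force: 0.0
```

Request:
arm_command --pt "0 0 0 -0.0156 0.0013 0.0336 -1" --pt "0 0 0 -0.0312 0.0025 0.0671 -1" --pt "0 0 0 -0.0468 0.0038 0.1007 -1" --pt "0 0 0 -0.0624 0.0051 0.1343 -1" --pt "0 0 0 -0.078 0.0063 0.1678 -1"

```text
time: 21.6
ee_pos: [550.4, 138.9, 112.1]
tool_rot: [-1.875, 2.088, -0.45]
contact_force: [-0.3, -0.7, -0.7]
finger_gap: 85.6
grasp_force: 0.0
```

```bash
python3 tgt.py 3.6846 2 1
```

```text
t 21.6 pos [550.4 138.9 112.1] f [-0.3 -0.7 -0.7] gap 85.6 j [ 0.32  0.38  2.11 -0.6   0.29 -2.17] knob-equiv angle 3.7976
shift [ 0.0678 -0.0064 -0.1447] turn [-0.0155  0.001   0.0325] n [-0.421  0.034  0.906]
```

Request:
arm_command --pt "0.015 -0.001 -0.03 -0.0155 0.001 0.0325 -1" --pt "0.03 -0.003 -0.06 -0.0155 0.001 0.0325 -1" --pt "0.045 -0.004 -0.095 -0.0155 0.001 0.0325 -1" --pt "0.065 -0.006 -0.138 -0.0155 0.001 0.0325 -1" --pt "0.065 -0.006 -0.138 -0.0155 0.001 0.0325 0"

```text
time: 22.02
ee_pos: [569.8, 136.8, 68.9]
tool_rot: [-1.995, 1.996, -0.475]
contact_force: [0.0, -0.1, 0.6]
finger_gap: 75.2
grasp_force: 0.0
```

Request:
arm_command --pt "0 0 0 0 0 0 0.3" --pt "0 0 0 0 0 0 0.6" --pt "0 0 0 0 0 0 0.75" --pt "0 0 0 0 0 0 0.9" --pt "0 0 0 0 0 0 1" --grip_force 25

```text
time: 22.43
ee_pos: [570.0, 137.1, 71.4]
tool_rot: [-1.993, 1.994, -0.477]
contact_force: [-11.8, 2.4, 13.2]
finger_gap: 13.4
grasp_force: 31.0
```

Request:
arm_command --pt "0 0 0 0 0 0 1" --pt "0 0 0 0 0 0 1"

```text
time: 22.6
ee_pos: [569.9, 137.2, 71.4]
tool_rot: [-1.993, 1.994, -0.477]
contact_force: [-3.7, 0.4, 5.1]
finger_gap: 13.1
grasp_force: 29.3
```

```bash
python3 tgt.py 3.6846 2 1
```

```text
t 22.6 pos [569.9 137.2  71.4] f [-3.7  0.4  5.1] gap 13.1 j [ 0.3   0.48  2.09 -0.78  0.23 -2.11] knob-equiv angle 3.6902
shift [ 0.0029 -0.0007 -0.0092] turn [-0.0008  0.0003  0.0016] n [-0.421  0.034  0.906]
```

Request:
arm_command --pt "0 0 0 0.012 -0.001 -0.026 1" --pt "0 0 0 0.0241 -0.002 -0.0519 1" --pt "0 0 0 0.0362 -0.003 -0.0779 1" --pt "0 0 0 0.0483 -0.0039 -0.1039 1" --pt "0 0 0 0.0603 -0.0049 -0.1298 1"

```text
time: 23.02
ee_pos: [569.7, 137.2, 71.3]
tool_rot: [-1.466, 2.348, -0.366]
contact_force: [-5.3, 1.8, 5.3]
finger_gap: 13.4
grasp_force: 29.4
```

```bash
python3 tgt.py 5.3166 2 1
```

```text
t 23.0167 pos [569.7 137.2  71.3] f [-5.3  1.8  5.3] gap 13.4 j [ 0.3   0.48  2.09 -0.78  0.23 -1.65] knob-equiv angle 4.1443
shift [ 0.0035 -0.0008 -0.0088] turn [ 0.1573 -0.0126 -0.3382] n [-0.421  0.034  0.906]
```

Request:
arm_command --pt "0 0 0 0.012 -0.001 -0.026 1" --pt "0 0 0 0.0241 -0.002 -0.0519 1" --pt "0 0 0 0.0362 -0.003 -0.0779 1" --pt "0 0 0 0.0483 -0.0039 -0.1039 1" --pt "0 0 0 0.0603 -0.0049 -0.1298 1"

```text
time: 23.43
ee_pos: [569.6, 137.3, 71.3]
tool_rot: [-0.893, 2.581, -0.244]
contact_force: [-5.3, 2.3, 4.2]
finger_gap: 12.8
grasp_force: 29.5
```

Request:
arm_command --pt "0 0 0 0.012 -0.001 -0.026 1" --pt "0 0 0 0.0241 -0.002 -0.0519 1" --pt "0 0 0 0.0362 -0.003 -0.0779 1" --pt "0 0 0 0.0483 -0.0039 -0.1039 1" --pt "0 0 0 0.0603 -0.0049 -0.1298 1"

```text
time: 23.85
ee_pos: [569.5, 137.5, 71.2]
tool_rot: [-0.293, 2.695, -0.113]
contact_force: [-5.0, 3.5, 4.9]
finger_gap: 13.2
grasp_force: 29.5
```

```bash
python3 tgt.py 5.3166 2 1
```

```text
t 23.85 pos [569.5 137.5  71.2] f [-5.   3.5  4.9] gap 13.2 j [ 0.3   0.48  2.09 -0.78  0.23 -0.76] knob-equiv angle 5.0439
shift [ 0.0042 -0.0017 -0.0085] turn [ 0.0365 -0.0029 -0.0787] n [-0.421  0.034  0.906]
```

```bash
cat > ang.py <<'E'
import sys,cv2
from h import *
c=(595.175,134.96,-.081); cx=-20.5
ths=np.linspace(-2.4,1.4,761)
def polar(n,k,h,r0,r1):
    g=cv2.cvtColor(cv2.imread(f'pics/{n}_raw{k}.png'),cv2.COLOR_BGR2GRAY).astype(np.float32)
    # recentre on the black disc (100 mm across, h=0)
    m=np.array([proj(n,place(c,dial(cx,t,r,0))) for r in(10,) for t in(0,)])
    P=np.array([[proj(n,place(c,dial(cx,t,r,h))) for t in ths] for r in np.arange(r0,r1,1.)],np.float32)
    return cv2.remap(g,P[...,0]+D[0],P[...,1]+D[1],cv2.INTER_CUBIC)
for n in('top','side'):
    D=(0,0); best=None
    for dx in np.arange(-1.5,1.6,.25):   # disc registration: dark inside r<49, bright outside r>51 on the panel
        for dy in np.arange(-1.5,1.6,.25):
            D=(dx,dy); s=polar(n,0,0,53,57).mean()-polar(n,0,0,43,47).mean()
            if best is None or s>best[0]: best=(s,dx,dy)
    D=best[1:]; print(n,'disc shift',D)
    k=sys.argv[1]
    for nm,h,r0,r1 in(('tab',8,39,48),('nose',8,31,36),('bar line',44,12,27)):
        a=polar(n,k,h,r0,r1).mean(0); s=cv2.GaussianBlur(a[None],(0,0),4)[0]
        pk=[i for i in range(8,753) if s[i]==s[i-8:i+9].max() and s[i]>70]
        print(nm,[(round(float((ths[i-25 if i>25 else 0:i+26]*np.clip(a[max(0,i-25):i+26]-50,0,None)).sum()/np.clip(a[max(0,i-25):i+26]-50,0,None).sum())+2.2,3),int(s[i])) for i in pk])
E
python3 ang.py 0
```

```text
Traceback (most recent call last):
  File "ang.py", line 15, in <module>
    D=(dx,dy); s=polar(n,0,0,53,57).mean()-polar(n,0,0,43,47).mean()
                 ~~~~~^^^^^^^^^^^^^
  File "ang.py", line 10, in polar
    return cv2.remap(g,P[...,0]+D[0],P[...,1]+D[1],cv2.INTER_CUBIC)
           ~~~~~~~~~^^^^^^^^^^^^^^^^^^^^^^^^^^^^^^^^^^^^^^^^^^^^^^^
cv2.error: OpenCV(4.12.0) /io/opencv/modules/imgproc/src/imgwarp.cpp:1821: error: (-215:Assertion failed) ((map1.type() == CV_32FC2 || map1.type() == CV_16SC2) && map2.empty()) || (map1.type() == CV_32FC1 && map2.type() == CV_32FC1) in function 'remap'
```

```bash
sed -i 's/P\[...,0\]+D\[0\],P\[...,1\]+D\[1\]/P+np.float32(D),None/' ang.py; time python3 ang.py 0
```

```text
top disc shift (np.float64(0.0), np.float64(0.0))
tab [(2.183, 177)]
nose [(0.141, 129), (0.527, 101)]
bar line [(0.529, 161)]
side disc shift (np.float64(0.0), np.float64(0.25))
tab [(2.175, 177), (2.766, 80), (3.278, 71)]
nose [(0.582, 126)]
bar line [(0.536, 162)]
real	2m3.167s
user	2m3.638s
sys	0m3.048s
```

Request:
arm_command --pt "0 0 0 0.0095 -0.0008 -0.0205 1" --pt "0 0 0 0.019 -0.0016 -0.041 1" --pt "0 0 0 0.0285 -0.0023 -0.061 1" --pt "0 0 0 0.0375 -0.0031 -0.0808 1" --pt "0 0 0 0.0375 -0.0031 -0.0808 1"

```text
time: 24.27
ee_pos: [569.5, 137.6, 71.2]
tool_rot: [0.085, 2.704, -0.029]
contact_force: [-6.1, 3.2, 5.3]
finger_gap: 13.5
grasp_force: 29.5
```

```bash
python3 tgt.py 5.3216 2 1
```

```text
t 24.2667 pos [569.5 137.6  71.2] f [-6.1  3.2  5.3] gap 13.5 j [ 0.3   0.48  2.09 -0.78  0.23 -0.48] knob-equiv angle 5.3233
shift [ 0.0043 -0.0021 -0.0084] turn [-0.0003  0.0001  0.0004] n [-0.421  0.034  0.906]
```

Request:
arm_command --pt "0 0 0 0 0 0 0.5" --pt "0 0 0 0 0 0 0" --pt "0 0 0 0 0 0 -1" --pt "0 0 0 0 0 0 -1" --pt "0 0 0 0 0 0 -1"

```text
time: 24.68
ee_pos: [570.2, 137.0, 70.9]
tool_rot: [0.081, 2.704, -0.032]
contact_force: [-0.5, 0.8, 1.4]
finger_gap: 69.4
grasp_force: 0.0
```

Request:
arm_command --pt "0 0 0 0 0 0 -1" --pt "-0.02 0.002 0.045 0 0 0 -1" --pt "-0.06 0.005 0.13 0 0 0 -1" --pt "-0.11 0.009 0.24 0 0 0 -1" --pt "-0.16 0.013 0.35 0 0 0 -1"

```text
time: 25.1
ee_pos: [520.8, 140.8, 175.9]
tool_rot: [0.08, 2.707, -0.032]
contact_force: [0.4, 1.1, 1.4]
finger_gap: 85.1
grasp_force: 0.0
```

Request:
arm_command --pt "-0.03 0 0.1 0 0 0 -1" --pt "-0.06 0 0.2 0 0 0 -1" --pt "-0.06 -0.11 0.25 0 0 0 -1" --pt "-0.06 -0.23 0.25 0 0 0 -1" --pt "-0.06 -0.35 0.25 0 0 0 -1"

```text
time: 25.52
ee_pos: [504.7, 35.8, 252.9]
tool_rot: [0.077, 2.7, -0.03]
contact_force: [0.4, -0.2, -0.6]
finger_gap: 85.4
grasp_force: 0.0
```

Request:
arm_command --pt "0 -0.12 0 0 0 0 -1" --pt "0 -0.24 0 0 0 0 -1" --pt "0 -0.36 0 0 0 0 -1" --pt "0 -0.48 0 0 0 0 -1" --pt "0 -0.6 0 0 0 0 -1"

```text
time: 25.93
ee_pos: [503.7, -145.9, 251.1]
tool_rot: [0.081, 2.704, -0.032]
contact_force: [0.7, 0.2, -0.5]
finger_gap: 85.1
grasp_force: 0.0
```

Request:
arm_command --pt "0 -0.12 0 0 0 0 -1" --pt "0 -0.24 0 0 0 0 -1" --pt "0 -0.36 0 0 0 0 -1" --pt "0 -0.48 0 0 0 0 -1" --pt "0 -0.6 0 0 0 0 -1"

```text
time: 26.35
ee_pos: [503.5, -326.0, 250.8]
tool_rot: [0.081, 2.704, -0.032]
contact_force: [0.4, -0.0, 0.3]
finger_gap: 85.4
grasp_force: 0.0
```

```bash
python3 look.py 21; python3 front.py 21 243 300; sed -i 's/^for n in(.top.,.side.):/for n in("top","side"):/; s/np.arange(-1.5,1.6,.25)/(0,)/g' ang.py; python3 ang.py 21; python3 - <<'E'
import cv2,numpy as np
a=cv2.imread('pics/top_raw21.png')[145:225,175:325];b=cv2.imread('pics/side_raw21.png')[150:235,175:325]
cv2.imwrite('pics/v21.png',cv2.resize(np.vstack([a[:,:],b[:75]]),None,fx=3.8,fy=3.8,interpolation=cv2.INTER_CUBIC))
E
```

```text
26.35 [ 503.5 -326.   250.8] [ 0.0812  2.7042 -0.0316] [ 0.4 -0.   0.3] [-0.73  0.2   1.92  0.41  0.7  -2.52]
console [1.14317842e-01 1.82667809e+02] [np.int64(46), 46] plate [1.15527574e-01 1.82694910e+02] [np.int64(57), 57]
at inner face: plate edge lower by px 0.31864563900018084 mm/px 3.4482758620689657
slope diff 0.001209731289270169
inner edge plate slope -0.03237010341383374 gap px first/last [1.59 0.73 0.84] [5.05 8.5  9.65]
top disc shift (0, 0)
tab [(2.183, 173)]
nose [(2.152, 150)]
bar line [(2.184, 161)]
side disc shift (0, 0)
tab [(1.913, 71), (2.159, 173), (2.774, 88), (2.985, 75), (3.178, 73), (3.293, 81)]
nose [(2.312, 139)]
bar line [(2.101, 159)]
```

View pics/v21.png

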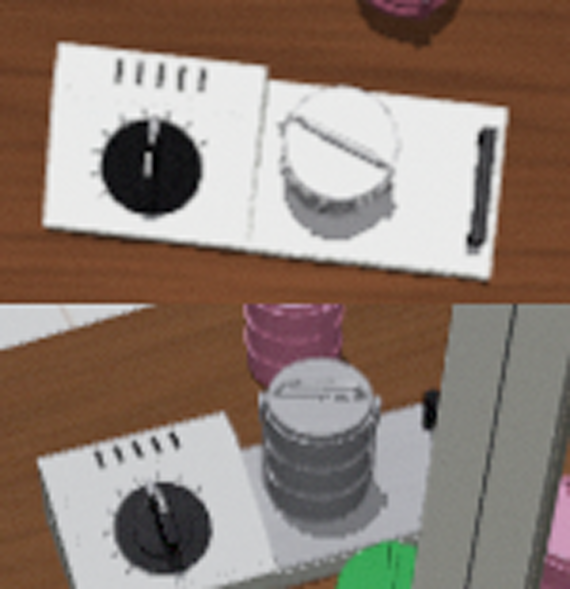

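The tiffin stands on the plate at top (340,150), the plate is against the console at (262,160), and the pointer lines up with the tab at (152,130). The bar reads 2.184 against the tab's 2.183 in the top view. One last check of the seam, then I'll hand in.

```bash
python3 gap.py 21 | cut -c1-90; python3 -c "
from rig import order; print(order.hand_in())"
```

```text
168 [234, 235, 234, 234, 235, 234, 235, 235, 234, 234, 233, 234, 198, 194, 235, 234, 234, 
172 [234, 234, 235, 234, 234, 233, 233, 233, 234, 234, 234, 216, 174, 208, 234, 234, 234, 
176 [234, 234, 234, 234, 233, 232, 232, 233, 234, 234, 234, 201, 192, 233, 234, 235, 234, 
180 [234, 235, 234, 234, 235, 234, 234, 233, 234, 234, 221, 199, 220, 234, 235, 234, 205, 
184 [234, 235, 234, 233, 234, 234, 234, 234, 235, 234, 210, 203, 233, 234, 235, 234, 228, 
188 [234, 234, 235, 234, 233, 233, 234, 234, 234, 224, 187, 210, 235, 235, 235, 235, 212, 
192 [233, 234, 234, 235, 234, 235, 234, 233, 234, 210, 207, 234, 233, 235, 235, 235, 235, 
196 [235, 234, 234, 235, 233, 234, 234, 234, 229, 210, 221, 235, 234, 235, 234, 234, 234, 
200 [234, 235, 233, 234, 234, 235, 233, 233, 217, 208, 230, 234, 234, 233, 234, 234, 233, 
204 [234, 233, 234, 234, 235, 235, 234, 233, 217, 213, 234, 235, 234, 234, 234, 234, 234, 
the job is handed in; nothing more can be done
None
```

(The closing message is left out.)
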